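Pack a plaster casting in the stay-lidded chest

TASK

Raise the chest's lid until its folding side stay locks and let go so that the stay alone holds it up; then stand the square stepped plaster casting upright on the chest floor. Finally break the stay at its knob and lower the lid under control until it is fully shut. Do not let the lid drop, do not force the stay (its clamped foot must not slip), and leave the other things on the table where they are.

Things in the scene. Friction and masses are not known exactly. Their poses are not given: they have to be found in the camera images.
- chest: Open-topped plywood chest fixed to the table, 175 (x) x 200 (y) x 115 mm tall, walls and floor 8 mm; origin at the centre of its underside, its front faces its own -x (towards the robot), z up. Inside 159 x 184 mm, floor at z 8 mm, rim at z 115 mm
- lid_hinge (a point): Middle of the lid's hinge line, on the chest's far rim at x +87.5, z 115 mm of the chest; the hinge line runs along the chest's y
- lid_handle (a point): Middle of the lid's pull bar: round steel, 12 mm thick, 130 mm long along the chest's y, on two arms (y +-60 mm) 48 mm in front of the lid's front edge, 225 mm from the hinge line and, shut, 6 mm above it. It can be pinched from above at every lid angle, and turns in the grip. The lid is a 12 mm board, 179 x 200 mm, about 0.6 kg, lying on the rim
- lid (a joint): Lid angle in rad: 0 shut, grows as the lid is raised. The stay stops and locks it somewhere between 1.25 and 1.43 (it differs from start to start)
- stay_pivot (a point): The stay's foot pivot, on the chest's left (+y) wall, x -52.5 mm of the chest and 63 to 77 mm up. It is clamped in a slot by a small screw and slips up or down if the stay is forced (some 25 N in it, 10 N at the bar against the straight stay). The stay: two flat 95 mm links outside the wall; the lower turns on this pivot, the upper ends on the lid's left edge, 100 mm from the hinge line
- stay_elbow (a joint): Angle of the stay's middle joint in rad: about 0 (within 0.3) folded, lid shut; 2.45 links straight; 2.65 locked, past straight against a stop. A light spring carries it over as the lid comes to its highest point. It folds back towards the hinge: break it by moving the knob that way, along its arc (1 to 5 N). Let go just past the lock it may stay or spring back; further on the lid drops
- stay_knob (a point): Middle of the stay's knob: black round barrel, 14 mm thick, 42 mm long along the chest's y, on a rod sticking out sideways from the middle joint, 66 mm outside the left wall. It moves on an arc of 95 mm radius about the foot pivot, back (+x) and down as the lid shuts. Pinched from above and led along the arc to its end (up to 12 N) it lets the lid down; it turns in the grip
- casting: The square stepped white plaster casting: three square tiers, 42 mm wide to height 25, 36 mm to height 45, 28 mm to its flat top at 98 mm; about 0.16 kg; origin at the centre of its underside, sides along its x and y
- cone: Bystander: pointed round plaster spire, 48 mm across, 112 mm tall; origin under its centre
- drum: Bystander: squat round plaster drum, 54 mm across, 65 mm tall; origin under its centre
- jar: Bystander: glass jar, 60 mm across, 90 mm tall; origin under its centre
- mug: Bystander: white mug, 76 mm across, 85 mm tall; origin under its centre
- tape: Bystander: roll of tape lying flat, 90 mm across, 25 mm tall; origin under its centre
- brush: Bystander: brush lying on the table; origin under its middle
- pot: Bystander: tin, 64 mm across, 80 mm tall; origin under its centre
Not all that is in view belongs to the job. Leave any blue or yellow look-alike of the casting alone.

How it is judged:
On the way, in this order (a step that is already met when the one before it is completed fails the run):
1. the stay is locked and holds the lid up alone, nothing of the robot touching lid or stay (value of joint stay_elbow above 2.54 rad and contact force between each of the fingers, the arm and chest below 0.2 N), for 0.3 s.
2. the casting stands upright on the chest floor, let go, the lid still up on its locked stay (value of joint stay_elbow above 2.54 rad and x of casting in the frame of chest between -0.085 and 0.085 m and y of casting in the frame of chest between -0.095 and 0.095 m and z of casting in the frame of chest below 0.02 m and angle between casting's own z axis and vertical below 0.2 rad and contact force between the fingers and casting below 0.1 N), for 0.2 s.
At the end, for the whole second after the job is handed in: the lid is shut (within 0.03 rad) and the casting stands upright (within 0.2 rad) and at rest on the chest floor inside the chest (value of joint lid below 0.03 rad and linear speed of casting below 0.02 m/s and x of casting in the frame of chest between -0.085 and 0.085 m and y of casting in the frame of chest between -0.095 and 0.095 m and z of casting in the frame of chest below 0.02 m and angle between casting's own z axis and vertical below 0.2 rad); the robot touches nothing.
It fails at once if the lid falls or slams: its closing speed passes 2.5 rad/s (velocity of joint lid below -2.5 rad/s).
It fails at once if the stay is forced so that its foot pivot slips more than 3 mm in its slot (distance of stay_pivot from where it was at the start of the episode above 0.003 m).
It fails at once if another thing on the table is moved more than 30 mm (distance of any of cone, drum, jar, mug, tape, brush, pot from where it was at the start of the episode above 0.03 m).
It also fails if it takes over 72 s, if anything falls off the work surface, if the arm or the gripper's body presses on something with over 40 N, if the wrist force passes 120 N, or if a joint passes its speed limit or range.

ROBOT

A 6-joint arm with a two-finger parallel gripper is mounted at the origin on the work surface. World frame = base frame: x ahead of the robot, y to its left, z up, the work surface at z = 0. Lengths are in m, angles in rad, forces in N, time in s.
With the tool pointing down it reaches from about 0.325 to 0.775 m from the base axis. Payload 5.5 kg.
Tool frame: the origin (TCP) lies midway between the tips of the shut fingers; the grasp point (between the pads) lies 19 mm behind it (arm.grip_point_offset is the distance from the TCP to the grasp point, in m); z points along the fingers, y is the line along which they close (so a half turn about z gives the same grasp; the last joint's range is limited). The gripper opens to 85 mm and grips with 20 to 120 N. Pads are 22 mm wide; open, the fingers measure 114 mm over their backs; the gripper's body (76 mm by 85 mm) begins 54 mm behind the grasp point. The pads swing forward as they close: fully open they stand 13 mm farther back than shut.
Start: joints at [1.287, 0.091, 1.231, -0, 1.82, -0.057], TCP at [0.135, 0.585, 0.231] pointing down, gripper open.
Joint ranges: [-2.87, 2.87], [-0.86, 2.18], [0.17, 2.46], [-1.51, 4.65], [0.06, 2.69], [-2.65, 2.65]. Speed limits (rad/s): [2.57, 2.57, 3.01, 3.14, 3.14, 3.14].

INTERFACE

Orientations are given as a 3x3 rotation matrix whose columns are the frame's x, y, z axes.
In Python, from rig import arm gives the robot as it stands. The module is installed in compiled form; this text tells all that it offers.
- The arm moves only by the shell command python3 -m inch 'ROWS' [FORCE]. ROWS is a JSON object of lists of equal length, an entry for each row: "angular": the turn, a rotation vector about the world's x, y, z in units of 5 degrees (1.0 is 5 degrees), a list of three; "offset": the shift along the world's x, y, z in mm, a list of three; "hand": the finger opening in mm, from 0 to 85.4. In form: {"angular": [[wx, wy, wz], ...], "offset": [[tx, ty, tz], ...], "hand": [hand, ...]}. A call has exactly 5 rows; each row is the pose to reach, as a shift and turn from the pose commanded when the call began; what a row does not reach only later rows make up. A row lasts 1/12 s, in which the tool goes at most 41.7 mm and 7.16 degrees, less where a joint would pass 70% of its speed; a pose out of reach is approached as far as the arm can. A call with a gripper value outside its range is refused whole. The fingers move at their own pace and stop on an object; FORCE is the grip in N (left out, the last holds). Time passes only in rows, so rows that repeat a pose let the fingers close, or fill a call up. It gives the time, the measured TCP pose, the force, the opening and the grip force at its end, in the units of the state.
- arm.state(): the state, without advancing time (a new reading comes with each control period).
- arm.capture(name): name is "scene" or "side" or "wrist"; returns the picture (480x640x3 uint8, red, green, blue); there is no depth.
- arm.camera_info(name): a dict with "vfov" (degrees; the focal length in pixels is half the picture's height over the tangent of half this angle, whatever the lens; pixels are square), "cx", "cy" (the principal point, pixels), "distortion" ([k1, k2, p1, p2, k3] as OpenCV has them; the pictures are not rectified), "origin" and "rotation" of the camera in the world. Camera axes: x right, y down, z forward; pixel columns grow to the right and rows downward; lengths in m; the calibration is good to about 2 mm. A picture is of the moment at which its call begins: read the wrist's pose just before it. camera_info takes no time and is no camera call; for the wrist camera it gives the pose at the moment of the call.
- arm.close_job(): hands the job in; it is judged then, once.
Trained networks look in the newest picture that a camera, given by its name, has taken for a name from the list of things; names that differ only in an ending like _2 or _b are one class to them, and where a whole thing is asked for, a point or a joint stands for the part that bears it (a point fixed in the world has none). Each returns a list of dicts, best first, with "score" (0 to 1); they miss things now and then, are a little off and sometimes report something else, mostly with a low value. They report only what shows in the picture. A call takes as long as a camera call. They do not tell look-alikes from the thing itself.
- arm.find_in(camera, target): "point" ([x, y, z] in m, in world coordinates, good to about 4 mm: the middle of the surface that is visible of it).
- arm.regions_of(camera, target): "region" (480x640 bool, what is visible of it).
The state is a dict: "time_s": time; "qpos": joint angles; "qvel": joint speeds; "tau": joint torques, N m; "eef_pos": TCP position; "tcp_rot": TCP orientation; "ft_force": force on the tool from outside, world axes, zero at the start; "torque": the same for the moment, N m; "width": opening from 0.0 (shut) to 1.0 (fully open); "grip_force": force on a finger pad.
Only numpy, scipy, OpenCV 4.12 (cv2) and the standard library are available. Lean on these libraries where they do the work, as an engineer would, in place of code of your own. Each camera call takes 0.05 s, during which the arm holds its last target. There are 200 camera calls.

## Working session

There is one attempt and no reset: what is moved stays moved. The work goes in short steps, Python scripts to look and compute and a shell command to move; the robot and the scene stay as the last step left them, time stands still between calls to the robot, and variables do not carry over. Pictures are saved under pics/ and viewed, at most 10 in all, crops included, and the job is handed in when it is done.

```bash
mkdir -p pics
cat > h.py <<'E'
import numpy as np, cv2
from rig import arm
def cap(n,f):
    im=arm.capture(n); cv2.imwrite('pics/'+f,im[:,:,::-1]); return im
def K(n):
    c=arm.camera_info(n); f=240/np.tan(np.radians(c['vfov'])/2)
    return np.array([[f,0,c['cx']],[0,f,c['cy']],[0,0,1]]),np.array(c['distortion'],float),np.array(c['origin']),np.array(c['rotation'])
def ray(n,uv):
    k,d,o,R=K(n); p=cv2.undistortPoints(np.array([[uv]],float),k,d)[0,0]
    return o,R@np.array([p[0],p[1],1])
def at_z(n,uv,z):
    o,r=ray(n,uv); return o+r*(z-o[2])/r[2]
def proj(n,P):
    k,d,o,R=K(n); q=(np.atleast_2d(P)-o)@R
    return cv2.projectPoints(q,np.zeros(3),np.zeros(3),k,d)[0][:,0]
def tri(a,ua,b,ub):
    o1,r1=ray(a,ua);o2,r2=ray(b,ub)
    s=np.linalg.lstsq(np.c_[r1,-r2],o2-o1,rcond=None)[0]
    p,q=o1+s[0]*r1,o2+s[1]*r2; return (p+q)/2,np.linalg.norm(p-q)
E
python3 - <<'E'
from h import *
np.set_printoptions(precision=4,suppress=True)
s=arm.state();print(s['time_s'],s['eef_pos'],s['tcp_rot'])
for c in('scene','side'):
    cap(c,c+'0.png'); print(c,K(c)[2],K(c)[3][:,2])
    for t in('chest','lid_handle','stay_knob','casting','lid_hinge','stay_pivot','cone','drum','jar','mug','tape','brush','pot'):
        try: print(t,[(np.round(r['point'],3),round(r['score'],2),proj(c,r['point'])[0].round()) for r in arm.find_in(c,t)[:3]])
        except Exception as e: print(t,e)
E
```

```text
0.0 [0.1349 0.5844 0.2302] [[-0.9744  0.2249 -0.0005]
 [ 0.2249  0.9744 -0.0019]
 [ 0.0001 -0.0019 -1.    ]]
scene [ 1.1426 -0.4415  1.1952] [-0.4534  0.3531 -0.8184]
chest [(array([ 0.644, -0.046,  0.127]), 0.91, array([327., 280.])), (array([ 0.629, -0.034,  0.13 ]), 0.72, array([327., 274.]))]
lid_handle [(array([ 0.626, -0.035,  0.128]), 0.77, array([326., 274.])), (array([ 0.751, -0.291,  0.089]), 0.2, array([274., 369.]))]
stay_knob []
casting [(array([ 0.623, -0.449,  0.048]), 0.97, array([196., 372.])), (array([ 0.58 , -0.348,  0.055]), 0.9, array([222., 336.])), (array([ 0.658, -0.275,  0.055]), 0.89, array([261., 343.]))]
lid_hinge [(array([ 0.646, -0.048,  0.126]), 0.8, array([326., 281.]))]
stay_pivot [(array([0.631, 0.136, 0.045]), 0.5, array([372., 260.]))]
cone []
drum [(array([ 0.493, -0.453,  0.044]), 0.86, array([172., 336.])), (array([ 0.645, -0.047,  0.129]), 0.53, array([327., 280.]))]
jar [(array([ 0.752, -0.292,  0.088]), 0.59, array([274., 370.]))]
mug [(array([0.39 , 0.398, 0.052]), 0.67, array([384., 174.]))]
tape [(array([0.51 , 0.437, 0.019]), 0.77, array(
[... 579 characters left out ...]
), 0.72, array([460., 417.])), (array([ 0.663, -0.395,  0.055]), 0.57, array([470., 378.]))]
lid_hinge [(array([ 0.605, -0.067,  0.126]), 0.79, array([368., 257.]))]
stay_pivot []
cone [(array([ 0.434, -0.332,  0.023]), 0.85, array([357., 407.]))]
drum [(array([ 0.472, -0.455,  0.053]), 0.56, array([407., 447.]))]
jar [(array([ 0.726, -0.298,  0.06 ]), 0.64, array([466., 329.])), (array([0.49 , 0.534, 0.02 ]), 0.54, array([236., 158.]))]
mug [(array([0.386, 0.382, 0.051]), 0.63, array([218., 191.]))]
tape [(array([0.51 , 0.434, 0.018]), 0.67, array([254., 175.]))]
brush [(array([0.493, 0.534, 0.021]), 0.87, array([237., 157.]))]
pot [(array([0.633, 0.368, 0.064]), 0.79, array([300., 164.]))]
```

View pics/scene0.png

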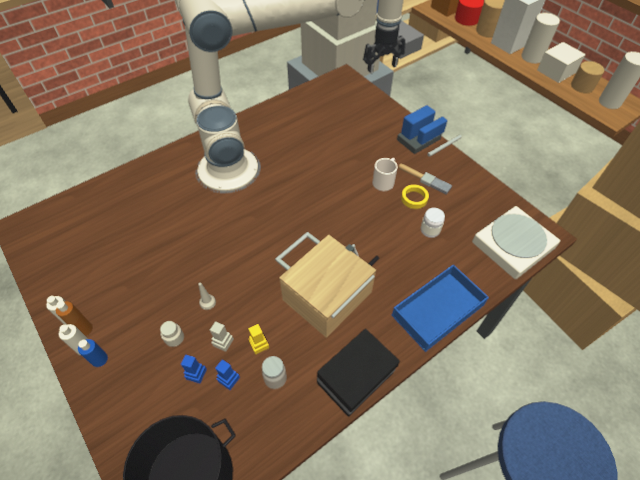

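View pics/side0.png

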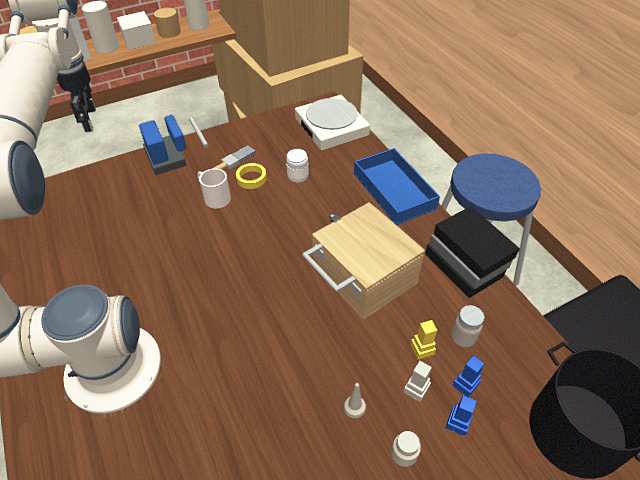

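The scene view has the white casting at (222,336), two blue look-alikes at (193,369) and (227,374), and a yellow one at (258,339). In the side view the white one is at (418,380). White matches the description, so that is the casting. The chest's bar runs about (278,258)-(310,236) in scene. I'll confirm in one enlarged crop.

Run:
```python
from h import *
a=cv2.imread('pics/scene0.png');b=cv2.imread('pics/side0.png')
c=lambda im,x,y,w,h,s:cv2.resize(im[y:y+h,x:x+w],None,fx=s,fy=s,interpolation=cv2.INTER_CUBIC)
top=np.hstack([c(a,268,225,130,115,3),c(b,298,195,130,115,3)])
bot=np.hstack([c(a,180,305,100,60,3.9),c(b,390,340,100,60,3.9)])
cv2.imwrite('pics/crop1.png',np.vstack([top,bot]))
```

```text
(no output)
```

View pics/crop1.png

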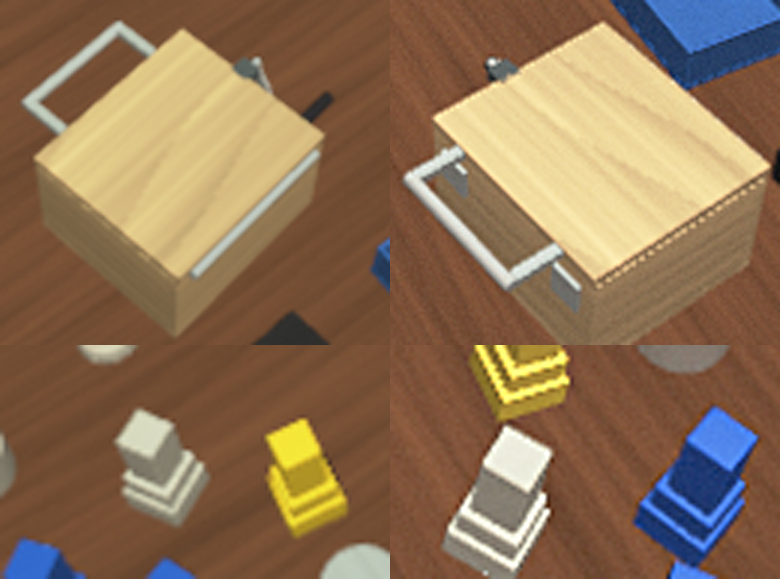

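The crop confirms it: the white stepped casting is upright (scene top centre ≈ (217,328), side ≈ (423,369)). The chest is shut, with the knob on the far-left side at scene (350,248). I'll fit the poses from the corners.

Run:
```python
from h import *
from scipy.optimize import least_squares
np.set_printoptions(precision=4,suppress=True)
L=np.array([[-.0895,-.1,.127],[-.0895,.1,.127],[.0895,.1,.127],[.0895,-.1,.127],[-.1375,-.065,.127],[-.1375,.065,.127]])
o={'scene':[(280.3,277.7),(329,235),(375.7,270),(327.3,317.3),(276.3,259),(308,233.3)],
'side':[(367,289),(312.7,235),(369.3,202.7),(424,250),(337.3,289.7),(304,254.3)]}
def tf(p,L):
    c,s=np.cos(p[2]),np.sin(p[2]); return L@np.array([[c,s,0],[-s,c,0],[0,0,1]])+[p[0],p[1],0]
r=least_squares(lambda p:np.concatenate([(proj(n,tf(p,L))-o[n]).ravel() for n in o]),[.65,-.04,0])
print('chest',r.x,r.fun.reshape(2,-1,2).round(1).tolist())
np.save('chest.npy',r.x)
print('bar',tf(r.x,np.array([[-.1375,0,.121]])),'hinge',tf(r.x,np.array([[.0875,0,.115]])))
T={'scene':[(210,329.9),(215.9,321.7),(224.4,326.8),(218.5,334.5)],'side':[(414.6,370.3),(420.8,360.8),(431.3,368.2),(425.1,377.7)]}
for n in T:
    P=np.array([at_z(n,u,.098) for u in T[n]]); print(n,P[:,:2].tolist(),P.mean(0)); 
    d=np.diff(np.vstack([P,P[:1]]),axis=0); print(np.degrees(np.arctan2(d[:,1],d[:,0])),np.linalg.norm(d,axis=1))
print('knob',tri('scene',(350,248),'side',(335.5,218)))
```

```text
chest [ 0.6271 -0.0297  0.1804] [[[-1.8, -0.8], [-1.0, -1.4], [0.4, -0.9], [-0.1, 0.2], [-0.8, -0.0], [-0.2, -1.7]], [[-0.3, -0.2], [-0.6, -0.8], [0.3, -0.7], [1.8, 0.3], [1.9, -0.4], [0.2, -1.6]]]
bar [[ 0.4919 -0.0543  0.121 ]] hinge [[ 0.7132 -0.014   0.115 ]]
scene [[0.5680764616065123, -0.3669756309239572], [0.5568098435671386, -0.34329977288289915], [0.5827954248478325, -0.33285326203228827], [0.5924850639417885, -0.3557990762199631]] [ 0.575  -0.3497  0.098 ]
[ 115.4484   21.9007  -67.1065 -155.3972] [0.0262 0.028  0.0249 0.0268]
side [[0.5545269723276472, -0.3433236094541321], [0.5771641683625228, -0.3314669791732036], [0.5866940072357859, -0.3548954344275329], [0.5641485180935963, -0.3663364090622224]] [ 0.5706 -0.349   0.098 ]
[  27.6441  -67.8653 -153.0939  112.6896] [0.0256 0.0253 0.0253 0.0249]
knob (array([0.5966, 0.0749, 0.124 ]), np.float64(0.0034253822090790633))
```

Chest is at (0.627,-0.030) with yaw 10.3°. The bar is at (0.492,-0.054,0.121). The casting is at (0.573,-0.349) with yaw about 24°. I'm moving above the bar with the fingers part open, so the inner one clears the lid edge.

```bash
python3 -m inch '{"angular":[[0,0,-0.67],[0,0,-1.33],[0,0,-2],[0,0,-2.67],[0,0,-3.33]],"offset":[[18,-32,0],[36,-64,0],[54,-96,0],[72,-128,0],[89,-160,0]],"hand":[40,40,40,40,40]}' 30 >/dev/null
python3 -m inch '{"angular":[[0,0,-0.67],[0,0,-1.33],[0,0,-2],[0,0,-2.67],[0,0,-3.33]],"offset":[[18,-32,0],[36,-64,0],[54,-96,0],[72,-128,0],[89,-160,0]],"hand":[40,40,40,40,40]}' >/dev/null
python3 -m inch '{"angular":[[0,0,-0.67],[0,0,-1.33],[0,0,-2],[0,0,-2.67],[0,0,-3.33]],"offset":[[18,-32,0],[36,-64,0],[54,-96,0],[72,-128,0],[89,-160,0]],"hand":[40,40,40,40,40]}' >/dev/null
python3 -m inch '{"angular":[[0,0,-0.67],[0,0,-1.33],[0,0,-2],[0,0,-2.67],[0,0,-3.33]],"offset":[[18,-32,0],[36,-64,0],[54,-96,0],[72,-128,0],[90,-159,0]],"hand":[40,40,40,40,40]}'
python3 -m inch '{"angular":[[0,0,0],[0,0,0],[0,0,0],[0,0,0],[0,0,0]],"offset":[[0,0,-15],[0,0,-30],[0,0,-30],[0,0,-30],[0,0,-30]],"hand":[40,40,40,40,40]}'
python3 - <<'E'
from h import *
np.set_printoptions(precision=4,suppress=True)
s=arm.state();print(s['eef_pos'],s['tcp_rot'],s['time_s'])
cap('wrist','w1.png');print(K('wrist')[2])
for t in ('lid_handle',): print([(np.round(r['point'],3),round(r['score'],2)) for r in arm.find_in('wrist',t)])
r=arm.regions_of('wrist','lid_handle')
if r: m=r[0]['region'];ys,xs=np.nonzero(m);print(xs.min(),xs.max(),ys.min(),ys.max(),m.sum())
print('pred bar ends',proj('wrist',[[.4919+.065*.179,-.0543-.065*.984,.121],[.4919-.065*.179,-.0543+.065*.984,.121]]))
E
```

```text
time_s: 3.07
eef_pos: [0.4925, -0.0564, 0.2315]
tcp_rot: [[-0.177, 0.984, 0.001], [0.984, 0.177, -0.0], [-0.0, 0.001, -1.0]]
ft_force: [0.4, -0.4, 0.0]
width: 0.469
grip_force: 0.0
time_s: 3.48
eef_pos: [0.492, -0.0541, 0.2023]
tcp_rot: [[-0.181, 0.983, 0.001], [0.983, 0.181, -0.0], [-0.0, 0.001, -1.0]]
ft_force: [-0.2, -0.3, 0.4]
width: 0.469
grip_force: 0.0
[ 0.492  -0.0541  0.2023] [[-0.1812  0.9834  0.001 ]
 [ 0.9834  0.1812 -0.0002]
 [-0.0004  0.0009 -1.    ]] 3.4833
[0.4766 0.0266 0.3448]
[]
313 639 43 378 74089
pred bar ends [[317.47   333.5187]
 [317.9227 149.4449]]
```

View pics/w1.png

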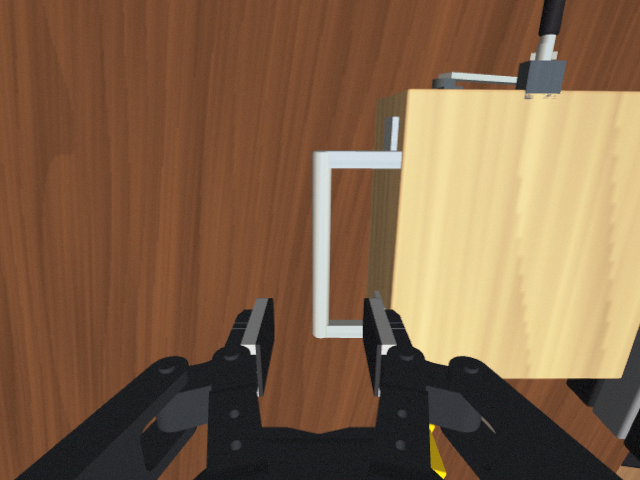

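The wrist picture shows the bar upright at u≈321, v 152–338, about 2.5 mm from prediction in x and in y. The stay's black knob is at (553,12) on the left side. I'm correcting, descending and gripping.

```bash
python3 -m inch '{"angular":[[0,0,0],[0,0,0],[0,0,0],[0,0,0],[0,0,0]],"offset":[[2.5,-2.5,-20],[2.5,-2.5,-45],[2.5,-2.5,-70],[2.5,-2.5,-90],[2.5,-2.5,-100]],"hand":[40,40,40,40,40]}' 40
python3 -m inch '{"angular":[[0,0,0],[0,0,0],[0,0,0],[0,0,0],[0,0,0]],"offset":[[0,0,0],[0,0,0],[0,0,0],[0,0,0],[0,0,0]],"hand":[25,10,5,5,5]}' 40
python3 -m inch '{"angular":[[0,0,0],[0,0,0],[0,0,0],[0,0,0],[0,0,0]],"offset":[[0,0,0],[0,0,0],[0,0,0],[0,0,0],[0,0,0]],"hand":[5,5,5,5,5]}' 40
python3 - <<'E'
import numpy as np
b=np.array([.4945,-.0565]);u=np.array([np.cos(.18),np.sin(.18)])
def bar(t): return .225*(1-np.cos(t))-.006*np.sin(t), .225*np.sin(t)+.006*np.cos(t)-.006
for t in np.arange(0,1.46,.05):
    x,z=bar(t); print(round(t,3),np.round(np.r_[u*x,z]*1000,1))
E
```

```text
time_s: 4.05
eef_pos: [0.4934, -0.0564, 0.0989]
tcp_rot: [[-0.181, 0.983, -0.003], [0.983, 0.181, 0.0], [0.001, -0.003, -1.0]]
ft_force: [-0.1, -0.4, 0.6]
width: 0.472
grip_force: 0.0
time_s: 4.47
eef_pos: [0.4944, -0.0569, 0.1028]
tcp_rot: [[-0.181, 0.984, 0.001], [0.984, 0.181, -0.0], [-0.0, 0.001, -1.0]]
ft_force: [-5.3, 0.7, 3.5]
width: 0.125
grip_force: 39.2
time_s: 4.88
eef_pos: [0.4944, -0.0569, 0.1028]
tcp_rot: [[-0.181, 0.984, 0.001], [0.984, 0.181, -0.0], [-0.0, 0.001, -1.0]]
ft_force: [-5.0, 0.4, 2.2]
width: 0.122
grip_force: 39.3
0.0 [0. 0. 0.]
0.05 [-0.  -0.  11.2]
0.1 [ 0.5  0.1 22.4]
0.15 [ 1.6  0.3 33.6]
0.2 [ 3.2  0.6 44.6]
0.25 [ 5.4  1.  55.5]
0.3 [ 8.1  1.5 66.2]
0.35 [11.4  2.1 76.8]
0.4 [15.2  2.8 87.1]
0.45 [19.5  3.5 97.3]
0.5 [ 24.3   4.4 107.1]
0.55 [ 29.6   5.4 116.7]
0.6 [ 35.3   6.4 126. ]
0.65 [ 41.6   7.6 134.9]
0.7 [ 48.3   8.8 143.5]
0.75 [ 55.4  10.1 151.8]
0.8 [ 62.9  11.4 159.6]
0.85 [ 70.8  12.9 167. ]
0.9 [ 79.1  14.4 174. ]
0.95 [ 87.8  16.  180.5]
1.0 [ 96.8  17.6 186.6]
1.05 [106.1  19.3 192.2]
1.1 [115.7  21.1 197.2]
1.15 [125.6  22.8 201.8]
1.2 [135.6  24.7 205.9]
1.25 [146.   26.6 209.4]
1.3 [156.5  28.5 212.4]
1.35 [167.1  30.4 214.9]
1.4 [177.9  32.4 216.7]
1.45 [188.8  34.4 218.1]
```

```bash
python3 -m inch '{"angular":[[0,0,0],[0,0,0],[0,0,0],[0,0,0],[0,0,0]],"offset":[[0,0,11.2],[0.5,0.1,22.4],[1.6,0.3,33.6],[3.2,0.6,44.6],[5.4,1,55.5]],"hand":[5,5,5,5,5]}'
python3 -m inch '{"angular":[[0,0,0],[0,0,0],[0,0,0],[0,0,0],[0,0,0]],"offset":[[2.7,0.5,10.7],[6,1.1,21.3],[9.8,1.8,31.6],[14.1,2.5,41.8],[18.9,3.4,51.6]],"hand":[5,5,5,5,5]}'
python3 -m inch '{"angular":[[0,0,0],[0,0,0],[0,0,0],[0,0,0],[0,0,0]],"offset":[[5.3,1,9.6],[11,2,18.9],[17.3,3.2,27.8],[24,4.4,36.4],[31.1,5.7,44.7]],"hand":[5,5,5,5,5]}'
python3 -m inch '{"angular":[[0,0,0],[0,0,0],[0,0,0],[0,0,0],[0,0,0]],"offset":[[7.5,1.3,7.8],[15.4,2.8,15.2],[23.7,4.3,22.2],[32.4,5.9,28.7],[41.4,7.5,34.8]],"hand":[5,5,5,5,5]}'
python3 - <<'E'
from h import *
cap('side','s1.png');cap('scene','c1.png')
for c in('side','scene'):
  for t in('lid_handle','stay_knob'): print(c,t,[(np.round(r['point'],3),round(r['score'],2)) for r in arm.find_in(c,t)[:2]])
E
```

```text
time_s: 5.3
eef_pos: [0.503, -0.0554, 0.159]
tcp_rot: [[-0.181, 0.983, 0.009], [0.983, 0.181, 0.001], [-0.001, 0.008, -1.0]]
ft_force: [19.7, 1.8, -10.0]
width: 0.122
grip_force: 39.9
time_s: 5.72
eef_pos: [0.5242, -0.0515, 0.2082]
tcp_rot: [[-0.182, 0.983, 0.012], [0.983, 0.182, 0.002], [-0.001, 0.012, -1.0]]
ft_force: [31.2, 2.0, -22.5]
width: 0.121
grip_force: 40.4
time_s: 6.13
eef_pos: [0.5539, -0.0461, 0.2497]
tcp_rot: [[-0.182, 0.983, 0.004], [0.983, 0.182, 0.001], [0.001, 0.004, -1.0]]
ft_force: [17.3, 0.6, -21.5]
width: 0.122
grip_force: 39.4
time_s: 6.55
eef_pos: [0.5931, -0.0391, 0.2847]
tcp_rot: [[-0.181, 0.983, -0.002], [0.983, 0.181, 0.001], [0.001, -0.002, -1.0]]
ft_force: [9.6, -0.5, -19.9]
width: 0.123
grip_force: 38.9
side lid_handle [(array([ 0.633, -0.108,  0.262]), 0.6), (array([ 0.472, -0.456,  0.055]), 0.15)]
side stay_knob [(array([0.637, 0.09 , 0.109]), 0.65)]
scene lid_handle [(array([ 0.667, -0.031,  0.205]), 0.87)]
scene stay_knob [(array([0.639, 0.13 , 0.109]), 0.38)]
```

My table had a sign error: the bar's 6 mm offset should add to x. The measured track fits the 225 mm arc exactly, so I'm recomputing.

Run:
```python
import numpy as np
u=np.array([np.cos(.18),np.sin(.18)])
for t in np.arange(1.0,1.46,.02):
    x,z=.225*(1-np.cos(t))+.006*np.sin(t), .225*np.sin(t)+.006*np.cos(t)-.006
    print(round(t,3),np.round(np.r_[u*x,z]*1000-[96.8,17.6,186.6],1))
```

```text
1.0 [ 9.9  1.8 -0. ]
1.02 [13.7  2.5  2.3]
1.04 [17.6  3.2  4.5]
1.06 [21.5  3.9  6.6]
1.08 [25.4  4.6  8.7]
1.1 [29.4  5.4 10.6]
1.12 [33.4  6.1 12.5]
1.14 [37.5  6.8 14.3]
1.16 [41.6  7.6 16.1]
1.18 [45.7  8.3 17.7]
1.2 [49.9  9.1 19.3]
1.22 [54.   9.8 20.8]
1.24 [58.2 10.6 22.2]
1.26 [62.5 11.4 23.5]
1.28 [66.8 12.2 24.7]
1.3 [71.  12.9 25.8]
1.32 [75.3 13.7 26.8]
1.34 [79.7 14.5 27.8]
1.36 [84.  15.3 28.7]
1.38 [88.4 16.1 29.5]
1.4 [92.8 16.9 30.1]
1.42 [97.1 17.7 30.7]
1.44 [101.5  18.5  31.3]
```

Now to θ=1.0, then 1.10, then 1.20.

```bash
python3 -m inch '{"angular":[[0,0,0],[0,0,0],[0,0,0],[0,0,0],[0,0,0]],"offset":[[3,0.6,0],[6,1.2,0],[9.9,1.8,0],[13.7,2.5,2.3],[17.6,3.2,4.5]],"hand":[5,5,5,5,5]}'
python3 -m inch '{"angular":[[0,0,0],[0,0,0],[0,0,0],[0,0,0],[0,0,0]],"offset":[[3.9,0.7,2.1],[7.8,1.4,4.2],[11.8,2.2,6.1],[15.8,2.9,8],[19.9,3.6,9.8]],"hand":[5,5,5,5,5]}'
python3 -m inch '{"angular":[[0,0,0],[0,0,0],[0,0,0],[0,0,0],[0,0,0]],"offset":[[4.1,0.8,1.8],[8.2,1.5,3.4],[12.4,2.3,5],[12.4,2.3,5],[12.4,2.3,5]],"hand":[5,5,5,5,5]}'
python3 - <<'E'
from h import *
cap('side','s2.png');cap('scene','c2.png')
for c in('side','scene'):
  for t in('stay_knob','stay_pivot'): print(c,t,[(np.round(r['point'],3),round(r['score'],2),proj(c,r['point'])[0].round()) for r in arm.find_in(c,t)[:2]])
E
```

```text
time_s: 7.27
eef_pos: [0.6089, -0.0364, 0.2947]
tcp_rot: [[-0.18, 0.984, 0.002], [0.984, 0.18, -0.001], [-0.001, 0.002, -1.0]]
ft_force: [-2.9, -3.2, 0.2]
width: 0.124
grip_force: 41.6
time_s: 7.68
eef_pos: [0.6289, -0.0327, 0.3051]
tcp_rot: [[-0.18, 0.984, 0.003], [0.984, 0.18, -0.001], [-0.001, 0.003, -1.0]]
ft_force: [-4.1, -2.6, 5.8]
width: 0.127
grip_force: 41.6
time_s: 8.1
eef_pos: [0.6419, -0.0304, 0.3101]
tcp_rot: [[-0.18, 0.984, 0.005], [0.984, 0.18, -0.001], [-0.002, 0.005, -1.0]]
ft_force: [-2.2, -2.5, 6.1]
width: 0.118
grip_force: 41.7
side stay_knob [(array([0.633, 0.091, 0.123]), 0.61, array([346., 210.]))]
side stay_pivot [(array([ 0.659, -0.03 ,  0.083]), 0.66, array([379., 250.])), (array([0.639, 0.091, 0.127]), 0.58, array([348., 208.]))]
scene stay_knob []
scene stay_pivot []
```

```bash
cat > guard.py <<'E'
import sys
from h import *
s=arm.state();f=np.array(s['ft_force']);e=np.array(s['eef_pos'])-[.4944,-.0569,.1028]
x=e[0]*.984+e[1]*.179;th=np.arctan2(e[2]+.006,.225-x)-np.arctan(6/225)
ft=f@[.984*np.sin(th),.179*np.sin(th),np.cos(th)]
print('th %.3f ft %.1f'%(th,ft),f.round(1),'w',round(s['width'],3),s['time_s'])
sys.exit(0 if ft>-6.5 else 1)
E
A='"angular":[[0,0,0],[0,0,0],[0,0,0],[0,0,0],[0,0,0]],"hand":[5,5,5,5,5]'
python3 guard.py &&
python3 -m inch '{"angular":[[0,0,0],[0,0,0],[0,0,0],[0,0,0],[0,0,0]],"offset":[[2,0.3,0.8],[4.1,0.7,1.5],[6.2,1.1,2.2],[8.3,1.5,2.9],[8.3,1.5,2.9]],"hand":[5,5,5,5,5]}' >/dev/null; python3 guard.py &&
python3 -m inch '{"angular":[[0,0,0],[0,0,0],[0,0,0],[0,0,0],[0,0,0]],"offset":[[1,0.2,0.3],[2.1,0.4,0.6],[2.1,0.4,0.6],[2.1,0.4,0.6],[2.1,0.4,0.6]],"hand":[5,5,5,5,5]}' >/dev/null; python3 guard.py &&
python3 -m inch '{"angular":[[0,0,0],[0,0,0],[0,0,0],[0,0,0],[0,0,0]],"offset":[[1,0.2,0.3],[2.1,0.4,0.6],[2.1,0.4,0.6],[2.1,0.4,0.6],[2.1,0.4,0.6]],"hand":[5,5,5,5,5]}' >/dev/null; python3 guard.py &&
python3 -m inch '{"angular":[[0,0,0],[0,0,0],[0,0,0],[0,0,0],[0,0,0]],"offset":[[1,0.2,0.3],[2.1,0.4,0.6],[2.1,0.4,0.6],[2.1,0.4,0.6],[2.1,0.4,0.6]],"hand":[5,5,5,5,5]}' >/dev/null; python3 guard.py &&
python3 -m inch '{"angular":[[0,0,0],[0,0,0],[0,0,0],[0,0,0],[0,0,0]],"offset":[[1,0.2,0.3],[2.1,0.4,0.6],[2.1,0.4,0.6],[2.1,0.4,0.6],[2.1,0.4,0.6]],"hand":[5,5,5,5,5]}' >/dev/null; python3 guard.py
```

```text
th 1.205 ft 0.0 [-1.3 -3.3  5. ] w 0.122 8.4
th 1.243 ft -2.1 [-3.8 -3.7  6.3] w 0.123 8.8167
th 1.252 ft -1.4 [-3.  -3.3  6.4] w 0.122 9.2333
th 1.261 ft -2.2 [-3.9 -3.7  6.8] w 0.122 9.65
th 1.272 ft -1.1 [-2.4 -4.2  6.3] w 0.122 10.0667
th 1.282 ft -1.0 [-2.4 -4.4  7. ] w 0.123 10.4833
```

```bash
python3 -m inch '{"angular":[[0,0,0],[0,0,0],[0,0,0],[0,0,0],[0,0,0]],"offset":[[1,0.2,0.3],[2.1,0.4,0.5],[2.1,0.4,0.5],[2.1,0.4,0.5],[2.1,0.4,0.5]],"hand":[5,5,5,5,5]}' >/dev/null; python3 guard.py &&
python3 -m inch '{"angular":[[0,0,0],[0,0,0],[0,0,0],[0,0,0],[0,0,0]],"offset":[[1,0.2,0.3],[2.1,0.4,0.5],[2.1,0.4,0.5],[2.1,0.4,0.5],[2.1,0.4,0.5]],"hand":[5,5,5,5,5]}' >/dev/null; python3 guard.py &&
python3 -m inch '{"angular":[[0,0,0],[0,0,0],[0,0,0],[0,0,0],[0,0,0]],"offset":[[1,0.2,0.3],[2.1,0.4,0.5],[2.1,0.4,0.5],[2.1,0.4,0.5],[2.1,0.4,0.5]],"hand":[5,5,5,5,5]}' >/dev/null; python3 guard.py &&
python3 -m inch '{"angular":[[0,0,0],[0,0,0],[0,0,0],[0,0,0],[0,0,0]],"offset":[[1,0.2,0.3],[2.1,0.4,0.5],[2.1,0.4,0.5],[2.1,0.4,0.5],[2.1,0.4,0.5]],"hand":[5,5,5,5,5]}' >/dev/null; python3 guard.py &&
python3 -m inch '{"angular":[[0,0,0],[0,0,0],[0,0,0],[0,0,0],[0,0,0]],"offset":[[1,0.2,0.2],[2.1,0.4,0.4],[2.1,0.4,0.4],[2.1,0.4,0.4],[2.1,0.4,0.4]],"hand":[5,5,5,5,5]}' >/dev/null; python3 guard.py
python3 - <<'E'
from h import *
a=cap('side','s3.png');b=cap('scene','c3.png')
c=lambda im,x,y,w,h,s:cv2.resize(im[y:y+h,x:x+w],None,fx=s,fy=s,interpolation=cv2.INTER_CUBIC)
cv2.imwrite('pics/crop2.png',np.hstack([c(b,290,150,130,150,3),c(a,290,130,130,150,3)])[:,:,::-1])
E
```

```text
th 1.292 ft -1.0 [-2.1 -4.3  6.2] w 0.125 10.9
th 1.301 ft -0.9 [-2.2 -4.5  7.1] w 0.122 11.3167
th 1.311 ft -1.0 [-2.5 -3.2  7.5] w 0.124 11.7333
th 1.320 ft -1.2 [-2.4 -3.4  6.9] w 0.121 12.15
th 1.331 ft -0.5 [-1.2 -4.   5.4] w 0.126 12.5667
```

View pics/crop2.png

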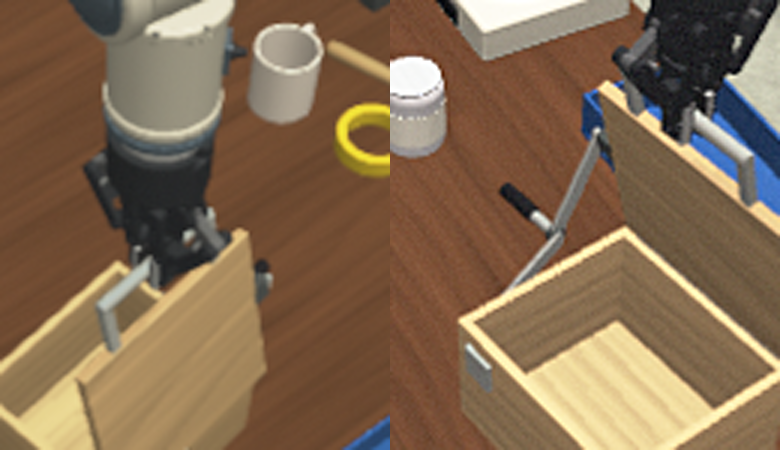

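The side crop shows the stay still slightly bent towards the hinge: lid pin (359,174), elbow (345,207). I'm estimating the remaining travel.

Run:
```python
from h import *
from scipy.optimize import brentq
c=np.array([.630,-.032]);u=np.array([.984,.179]);v=np.array([-.179,.984])
def on(n,uv,y):
    o,r=ray(n,uv); k=(y-(o[:2]-c)@v)/(r[:2]@v); p=o+k*r; return np.r_[(p[:2]-c)@u,p[2]]
for y in (.104,.11): print(y,'pin',on('side',(359.3,174.3),y),'elbow',on('side',(345,207.3),y))
th=1.331
print('pin pred',.0875-.1*np.cos(th)+.006*np.sin(th),.115+.1*np.sin(th)+.006*np.cos(th))
for off in (0,.006):
  for zp in np.arange(.063,.0771,.002):
    L=lambda t:np.array([.0875-.1*np.cos(t)+off*np.sin(t),.115+.1*np.sin(t)+off*np.cos(t)])
    P=np.array([-.0525,zp])
    g=lambda t:np.linalg.norm(L(t)-P)-.19
    tm=brentq(g,1,1.7)
    d=L(th)-P;D=np.linalg.norm(d)
    if D<.19:
        h=np.sqrt(.095**2-D*D/4); n=np.array([d[1],-d[0]])/D; E=P+d/2+n*h; print(off,round(zp,3),'tmax',round(tm,3),'elbow',E.round(4),'knob',np.r_[c+u*E[0]+v*.166,E[1]].round(3))
    else: print(off,round(zp,3),'tmax',round(tm,3))
for y in(.166,): print('knobpix',on('side',(332.7,196.7),y))
```

```text
0.104 pin [0.0479046  0.23928394] elbow [0.00796312 0.15533929]
0.11 pin [0.05329718 0.23220078] elbow [0.01299557 0.14749925]
pin pred 0.06957783961219914 0.21356366555193623
0 0.063 tmax 1.343 elbow [0.0129 0.1319] knob [0.613 0.134 0.132]
0 0.065 tmax 1.363 elbow [0.0176 0.1291] knob [0.618 0.134 0.129]
0 0.067 tmax 1.383 elbow [0.0208 0.1274] knob [0.621 0.135 0.127]
0 0.069 tmax 1.403 elbow [0.0234 0.1261] knob [0.623 0.136 0.126]
0 0.071 tmax 1.422 elbow [0.0256 0.1252] knob [0.625 0.136 0.125]
0 0.073 tmax 1.442 elbow [0.0274 0.1244] knob [0.627 0.136 0.124]
0 0.075 tmax 1.462 elbow [0.0291 0.1237] knob [0.629 0.137 0.124]
0 0.077 tmax 1.481 elbow [0.0305 0.1231] knob [0.63  0.137 0.123]
0.006 0.063 tmax 1.281
0.006 0.065 tmax 1.301
0.006 0.067 tmax 1.321
0.006 0.069 tmax 1.341 elbow [0.0151 0.1357] knob [0.615 0.134 0.136]
0.006 0.071 tmax 1.361 elbow [0.0198 0.1327] knob [0.62  0.135 0.133]
0.006 0.073 tmax 1.381 elbow [0.0229 0.1308] knob [0.623 0.135 0.131]
0.006 0.075 tmax 1.4 elbow [0.0253 0.1295] knob [0.625 0.136 0.13 ]
0.006 0.077 tmax 1.419 elbow [0.0274 0.1285] knob [0.627 0.136 0.128]
knobpix [0.01856912 0.1371426 ]
```

```bash
python3 -m inch '{"angular":[[0,0,0],[0,0,0],[0,0,0],[0,0,0],[0,0,0]],"offset":[[0.7,0.1,0.1],[1.4,0.3,0.3],[1.4,0.3,0.3],[1.4,0.3,0.3],[1.4,0.3,0.3]],"hand":[5,5,5,5,5]}' >/dev/null; python3 guard.py &&
python3 -m inch '{"angular":[[0,0,0],[0,0,0],[0,0,0],[0,0,0],[0,0,0]],"offset":[[0.7,0.1,0.1],[1.4,0.3,0.3],[1.4,0.3,0.3],[1.4,0.3,0.3],[1.4,0.3,0.3]],"hand":[5,5,5,5,5]}' >/dev/null; python3 guard.py &&
python3 -m inch '{"angular":[[0,0,0],[0,0,0],[0,0,0],[0,0,0],[0,0,0]],"offset":[[0.7,0.1,0.1],[1.4,0.3,0.3],[1.4,0.3,0.3],[1.4,0.3,0.3],[1.4,0.3,0.3]],"hand":[5,5,5,5,5]}' >/dev/null; python3 guard.py &&
python3 -m inch '{"angular":[[0,0,0],[0,0,0],[0,0,0],[0,0,0],[0,0,0]],"offset":[[0.7,0.1,0.1],[1.4,0.3,0.3],[1.4,0.3,0.3],[1.4,0.3,0.3],[1.4,0.3,0.3]],"hand":[5,5,5,5,5]}' >/dev/null; python3 guard.py &&
python3 -m inch '{"angular":[[0,0,0],[0,0,0],[0,0,0],[0,0,0],[0,0,0]],"offset":[[0.7,0.1,0.1],[1.4,0.3,0.2],[1.4,0.3,0.2],[1.4,0.3,0.2],[1.4,0.3,0.2]],"hand":[5,5,5,5,5]}' >/dev/null; python3 guard.py
python3 - <<'E'
from h import *
cap('side','s4.png');r=arm.regions_of('side','stay_knob')
print([(np.round(q['point'],3),round(q['score'],2)) for q in arm.find_in('side','stay_knob')[:2]])
for q in r[:2]: m=q['region'];ys,xs=np.nonzero(m);print(q['score'],xs.min(),xs.max(),ys.min(),ys.max(),xs.mean(),ys.mean())
E
```

```text
th 1.337 ft -1.1 [-1.8 -4.6  6.1] w 0.122 13.0833
th 1.344 ft -0.6 [-1.2 -4.8  6. ] w 0.121 13.5
th 1.350 ft -1.5 [-2.1 -4.6  6. ] w 0.121 13.9167
th 1.356 ft -0.3 [-1.2 -4.2  7.4] w 0.119 14.3333
th 1.362 ft -1.6 [-2.  -6.1  6.7] w 0.121 14.75
[(array([0.623, 0.094, 0.136]), 0.63), (array([0.49 , 0.531, 0.022]), 0.34)]
0.69 326 360 177 225 342.80913978494624 200.77956989247312
0.58 391 419 431 466 405.3125 448.61875
```

```bash
python3 -m inch '{"angular":[[0,0,0],[0,0,0],[0,0,0],[0,0,0],[0,0,0]],"offset":[[0.7,0.1,0.1],[1.4,0.3,0.2],[1.4,0.3,0.2],[1.4,0.3,0.2],[1.4,0.3,0.2]],"hand":[5,5,5,5,5]}' >/dev/null; python3 guard.py &&
python3 -m inch '{"angular":[[0,0,0],[0,0,0],[0,0,0],[0,0,0],[0,0,0]],"offset":[[0.7,0.1,0.1],[1.4,0.3,0.2],[1.4,0.3,0.2],[1.4,0.3,0.2],[1.4,0.3,0.2]],"hand":[5,5,5,5,5]}' >/dev/null; python3 guard.py &&
python3 -m inch '{"angular":[[0,0,0],[0,0,0],[0,0,0],[0,0,0],[0,0,0]],"offset":[[0.7,0.1,0.1],[1.4,0.3,0.2],[1.4,0.3,0.2],[1.4,0.3,0.2],[1.4,0.3,0.2]],"hand":[5,5,5,5,5]}' >/dev/null; python3 guard.py &&
python3 -m inch '{"angular":[[0,0,0],[0,0,0],[0,0,0],[0,0,0],[0,0,0]],"offset":[[0.7,0.1,0.1],[1.4,0.3,0.2],[1.4,0.3,0.2],[1.4,0.3,0.2],[1.4,0.3,0.2]],"hand":[5,5,5,5,5]}' >/dev/null; python3 guard.py &&
python3 -m inch '{"angular":[[0,0,0],[0,0,0],[0,0,0],[0,0,0],[0,0,0]],"offset":[[0.7,0.1,0.1],[1.4,0.3,0.2],[1.4,0.3,0.2],[1.4,0.3,0.2],[1.4,0.3,0.2]],"hand":[5,5,5,5,5]}' >/dev/null; python3 guard.py
python3 - <<'E'
from h import *
a=cap('side','s5.png');s=arm.regions_of('side','stay_knob')
for q in s[:1]: m=q['region'];ys,xs=np.nonzero(m);print(q['score'],xs.min(),xs.max(),ys.min(),ys.max(),xs.mean(),ys.mean())
c=lambda im:cv2.resize(im[150:250,300:400],None,fx=2.6,fy=2.6,interpolation=cv2.INTER_CUBIC)
cv2.imwrite('pics/crop3.png',np.hstack([c(cv2.imread('pics/s3.png')),c(cv2.imread('pics/s4.png')),c(a[:,:,::-1])]))
E
```

```text
th 1.369 ft -1.5 [-2.3 -4.7  7.5] w 0.122 15.3167
th 1.375 ft -1.5 [-2.1 -5.1  7.2] w 0.126 15.7333
th 1.381 ft -2.1 [-2.5 -6.   7.6] w 0.123 16.15
th 1.389 ft 0.7 [ 0.4 -4.9  6.4] w 0.121 16.5667
th 1.396 ft -0.0 [-0.2 -5.5  6.5] w 0.121 16.9833
0.73 324 360 176 225 341.15916955017303 198.719723183391
```

View pics/crop3.png

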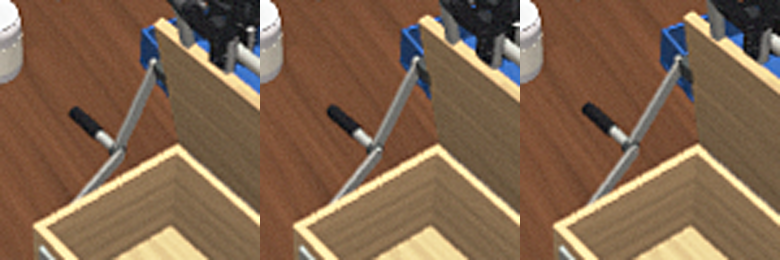

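The three crops show the stay straightening: the last panel has a ~9° bend left at the elbow (634,148). Continuing.

```bash
python3 -m inch '{"angular":[[0,0,0],[0,0,0],[0,0,0],[0,0,0],[0,0,0]],"offset":[[0.5,0.1,0.1],[1.1,0.2,0.1],[1.1,0.2,0.1],[1.1,0.2,0.1],[1.1,0.2,0.1]],"hand":[5,5,5,5,5]}' >/dev/null; python3 guard.py &&
python3 -m inch '{"angular":[[0,0,0],[0,0,0],[0,0,0],[0,0,0],[0,0,0]],"offset":[[0.5,0.1,0.1],[1.1,0.2,0.1],[1.1,0.2,0.1],[1.1,0.2,0.1],[1.1,0.2,0.1]],"hand":[5,5,5,5,5]}' >/dev/null; python3 guard.py &&
python3 -m inch '{"angular":[[0,0,0],[0,0,0],[0,0,0],[0,0,0],[0,0,0]],"offset":[[0.5,0.1,0.1],[1.1,0.2,0.1],[1.1,0.2,0.1],[1.1,0.2,0.1],[1.1,0.2,0.1]],"hand":[5,5,5,5,5]}' >/dev/null; python3 guard.py &&
python3 -m inch '{"angular":[[0,0,0],[0,0,0],[0,0,0],[0,0,0],[0,0,0]],"offset":[[0.5,0.1,0.1],[1.1,0.2,0.1],[1.1,0.2,0.1],[1.1,0.2,0.1],[1.1,0.2,0.1]],"hand":[5,5,5,5,5]}' >/dev/null; python3 guard.py &&
python3 -m inch '{"angular":[[0,0,0],[0,0,0],[0,0,0],[0,0,0],[0,0,0]],"offset":[[0.5,0.1,0.1],[1.1,0.2,0.1],[1.1,0.2,0.1],[1.1,0.2,0.1],[1.1,0.2,0.1]],"hand":[5,5,5,5,5]}' >/dev/null; python3 guard.py
cat > k.py <<'E'
import sys
from h import *
a=cap('side',sys.argv[1]);s=arm.regions_of('side','stay_knob')
for q in s[:1]: m=q['region'];ys,xs=np.nonzero(m);print(q['score'],xs.min(),xs.max(),ys.min(),ys.max(),xs.mean(),ys.mean())
# dark barrel only
hsv=cv2.cvtColor(a,cv2.COLOR_RGB2GRAY);m=(hsv<40);m[:185]=0;m[215:]=0;m[:,:318]=0;m[:,348:]=0
ys,xs=np.nonzero(m);print('barrel',len(xs),xs.mean(),ys.mean())
E
python3 k.py s6.png
```

```text
th 1.401 ft -0.3 [-0.3 -5.4  6. ] w 0.123 17.5
th 1.404 ft -3.1 [-2.9 -6.6  5.7] w 0.123 17.9167
th 1.406 ft -5.4 [-5.7 -6.3  7.7] w 0.122 18.3333
th 1.408 ft -8.2 [-8.4 -6.2  6.4] w 0.121 18.75
th 1.408 ft -8.2 [-8.4 -6.2  6.4] w 0.121 18.75
0.82 322 361 174 227 341.35406698564594 199.01196172248802
barrel 56 326.875 193.92857142857142
```

Force rises and the angle plateaus at ~1.408, so the stay has probably locked. I'm backing off 2 mm and looking.

```bash
python3 -m inch '{"angular":[[0,0,0],[0,0,0],[0,0,0],[0,0,0],[0,0,0]],"offset":[[-0.7,-0.1,-0.1],[-1.5,-0.3,-0.2],[-2.4,-0.4,-0.3],[-2.4,-0.4,-0.3],[-2.4,-0.4,-0.3]],"hand":[5,5,5,5,5]}' >/dev/null; python3 guard.py
python3 k.py s7.png
python3 - <<'E'
from h import *
c=lambda f:cv2.resize(cv2.imread('pics/'+f)[160:250,300:385],None,fx=4.5,fy=4.5,interpolation=cv2.INTER_CUBIC)
cv2.imwrite('pics/crop4.png',np.hstack([c('s5.png'),c('s7.png')]))
E
```

```text
th 1.403 ft -2.9 [-3.  -6.3  6.7] w 0.119 19.2667
0.92 321 361 174 228 339.6498673740053 199.6153846153846
barrel 54 326.537037037037 193.83333333333334
```

View pics/crop4.png

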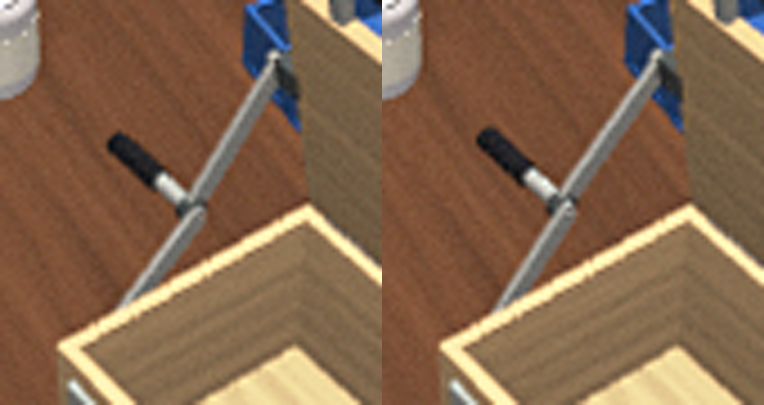

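Right panel: links almost straight (about 2° image bend), with the bar still in tension, so the stay is at dead centre. I'm easing off in small steps so the spring can carry it over.

```bash
python3 -m inch '{"angular":[[0,0,0],[0,0,0],[0,0,0],[0,0,0],[0,0,0]],"offset":[[-0.4,-0.1,0],[-0.7,-0.1,-0.1],[-0.7,-0.1,-0.1],[-0.7,-0.1,-0.1],[-0.7,-0.1,-0.1]],"hand":[5,5,5,5,5]}' >/dev/null; python3 guard.py; python3 k.py s8.png
python3 -m inch '{"angular":[[0,0,0],[0,0,0],[0,0,0],[0,0,0],[0,0,0]],"offset":[[-0.4,-0.1,0],[-0.7,-0.1,-0.1],[-0.7,-0.1,-0.1],[-0.7,-0.1,-0.1],[-0.7,-0.1,-0.1]],"hand":[5,5,5,5,5]}' >/dev/null; python3 guard.py; python3 k.py s9.png
python3 - <<'E'
from h import *
c=lambda f:cv2.resize(cv2.imread('pics/'+f)[160:250,300:385],None,fx=4.5,fy=4.5,interpolation=cv2.INTER_CUBIC)
# automatic line measure: gray steel link pixels (bright, low saturation) in each picture
for f in('s3.png','s5.png','s6.png','s7.png','s8.png','s9.png'):
    im=cv2.imread('pics/'+f); hsv=cv2.cvtColor(im,cv2.COLOR_BGR2HSV)
    m=(hsv[...,1]<45)&(hsv[...,2]>90)&(hsv[...,2]<215); 
    def fit(y0,y1,x0,x1):
        ys,xs=np.nonzero(m[y0:y1,x0:x1]); p=np.polyfit(ys+y0,xs+x0,1); return len(xs),p[0].round(3),np.polyval(p,200).round(1),np.degrees(np.arctan(1/p[0])).round(1)
    try: print(f,fit(176,201,338,364),fit(210,226,322,346))
    except Exception as e: print(f,e)
E
```

```text
th 1.400 ft -2.0 [-2.  -6.1  6.1] w 0.124 19.7833
barrel 50 326.0 193.68
th 1.397 ft -2.3 [-2.6 -5.7  6.8] w 0.124 20.3
0.9 321 360 176 226 338.53409090909093 199.625
barrel 54 325.6666666666667 193.59259259259258
s3.png (112, np.float64(-0.497), np.float64(347.5), np.float64(-63.6)) (73, np.float64(-0.917), np.float64(354.2), np.float64(-47.5))
s5.png (119, np.float64(-0.6), np.float64(345.6), np.float64(-59.1)) (77, np.float64(-0.781), np.float64(349.5), np.float64(-52.0))
s6.png (125, np.float64(-0.685), np.float64(343.5), np.float64(-55.6)) (74, np.float64(-0.674), np.float64(345.9), np.float64(-56.0))
s7.png (126, np.float64(-0.698), np.float64(343.1), np.float64(-55.1)) (76, np.float64(-0.664), np.float64(345.4), np.float64(-56.4))
s8.png (125, np.float64(-0.705), np.float64(342.7), np.float64(-54.8)) (75, np.float64(-0.646), np.float64(344.8), np.float64(-57.2))
s9.png (127, np.float64(-0.717), np.float64(342.3), np.float64(-54.3)) (75, np.float64(-0.624), np.float64(344.2), np.float64(-58.0))
```

The stay is now past straight (the bend sign has reversed) and following the lid down towards its stop. Continuing to ease.

```bash
cat > l.py <<'E'
import sys
from h import *
f=sys.argv[1]; cap('side',f)
im=cv2.imread('pics/'+f); hsv=cv2.cvtColor(im,cv2.COLOR_BGR2HSV)
m=(hsv[...,1]<45)&(hsv[...,2]>90)&(hsv[...,2]<215)
def fit(y0,y1,x0,x1):
    ys,xs=np.nonzero(m[y0:y1,x0:x1]); p=np.polyfit(ys+y0,xs+x0,1); return np.degrees(np.arctan(1/p[0])).round(1)
a,b=fit(176,201,338,364),fit(210,226,322,346);print(a,b,'bend',a-b)
E
python3 -m inch '{"angular":[[0,0,0],[0,0,0],[0,0,0],[0,0,0],[0,0,0]],"offset":[[-0.4,-0.1,0],[-0.7,-0.1,-0.1],[-0.7,-0.1,-0.1],[-0.7,-0.1,-0.1],[-0.7,-0.1,-0.1]],"hand":[5,5,5,5,5]}' >/dev/null; python3 guard.py; python3 l.py s10.png
python3 -m inch '{"angular":[[0,0,0],[0,0,0],[0,0,0],[0,0,0],[0,0,0]],"offset":[[-0.4,-0.1,0],[-0.7,-0.1,-0.1],[-0.7,-0.1,-0.1],[-0.7,-0.1,-0.1],[-0.7,-0.1,-0.1]],"hand":[5,5,5,5,5]}' >/dev/null; python3 guard.py; python3 l.py s11.png
python3 -m inch '{"angular":[[0,0,0],[0,0,0],[0,0,0],[0,0,0],[0,0,0]],"offset":[[-0.4,-0.1,0],[-0.7,-0.1,-0.1],[-0.7,-0.1,-0.1],[-0.7,-0.1,-0.1],[-0.7,-0.1,-0.1]],"hand":[5,5,5,5,5]}' >/dev/null; python3 guard.py; python3 l.py s12.png
```

```text
th 1.394 ft -0.8 [-0.9 -6.3  7. ] w 0.124 20.8167
-54.0 -59.3 bend 5.299999999999997
th 1.392 ft -1.0 [-1.1 -5.8  6.2] w 0.121 21.2833
-53.2 -59.6 bend 6.399999999999999
th 1.390 ft 1.0 [ 1.  -6.9  6.7] w 0.124 21.75
-53.5 -59.6 bend 6.100000000000001
```

Bend saturated at about 6° and the force has turned positive, so the stay is on its stop. Releasing and rising.

```bash
python3 -m inch '{"angular":[[0,0,0],[0,0,0],[0,0,0],[0,0,0],[0,0,0]],"offset":[[0,0,0],[0,0,0],[0,0,0],[0,0,0],[0,0,0]],"hand":[12,16,24,32,40]}' >/dev/null
python3 -m inch '{"angular":[[0,0,0],[0,0,0],[0,0,0],[0,0,0],[0,0,0]],"offset":[[0,0,8],[0,0,20],[0,0,35],[0,0,52],[0,0,70]],"hand":[40,40,40,40,40]}'
python3 l.py s13.png
python3 -m inch '{"angular":[[0,0,0],[0,0,0],[0,0,0],[0,0,0],[0,0,0]],"offset":[[-20,-20,0],[-40,-40,0],[-50,-60,0],[-50,-80,0],[-50,-100,0]],"hand":[40,40,40,40,40]}'
python3 l.py s14.png
```

```text
time_s: 22.63
eef_pos: [0.6806, -0.022, 0.3878]
tcp_rot: [[-0.181, 0.984, -0.0], [0.984, 0.181, 0.0], [0.0, -0.0, -1.0]]
ft_force: [0.1, -0.2, 0.1]
width: 0.468
grip_force: 0.0
-53.3 -59.6 bend 6.300000000000004
time_s: 23.1
eef_pos: [0.63, -0.1228, 0.388]
tcp_rot: [[-0.181, 0.983, 0.002], [0.983, 0.181, -0.0], [-0.001, 0.002, -1.0]]
ft_force: [1.6, -0.3, -0.1]
width: 0.471
grip_force: 0.0
-53.3 -59.9 bend 6.600000000000001
```

The lid holds alone and the elbow is unchanged. Moving over the casting now.

```bash
python3 -m inch '{"angular":[[0,0,0.6],[0,0,1.2],[0,0,1.8],[0,0,2.4],[0,0,2.8]],"offset":[[-10,-39,0],[-20,-78,0],[-30,-117,0],[-40,-156,-5],[-48,-190,-15]],"hand":[40,50,58,58,58]}' >/dev/null
python3 -m inch '{"angular":[[0,0,0],[0,0,0],[0,0,0],[0,0,0],[0,0,0]],"offset":[[-4,-15,-30],[-8,-25,-65],[-9,-36,-100],[-9,-36,-135],[-9,-36,-153]],"hand":[58,58,58,58,58]}'
python3 -m inch '{"angular":[[0,0,0],[0,0,0],[0,0,0],[0,0,0],[0,0,0]],"offset":[[0,0,0],[0,0,0],[0,0,0],[0,0,0],[0,0,0]],"hand":[58,58,58,58,58]}' >/dev/null
python3 - <<'E'
from h import *
s=arm.state();print(s['eef_pos'],s['time_s'])
cap('wrist','w2.png')
print([(np.round(r['point'],3),round(r['score'],2),proj('wrist',r['point'])[0].round()) for r in arm.find_in('wrist','casting')[:4]])
d=np.radians(24.3);h=.014;c=np.array([.573,-.349])
q=[np.r_[c+h*np.array([np.cos(d)*a-np.sin(d)*b,np.sin(d)*a+np.cos(d)*b]),.098] for a,b in((1,1),(-1,1),(-1,-1),(1,-1))]
print(proj('wrist',q).round())
E
```

```text
time_s: 23.98
eef_pos: [0.5723, -0.348, 0.2126]
tcp_rot: [[-0.412, 0.911, -0.006], [0.911, 0.412, 0.004], [0.006, -0.004, -1.0]]
ft_force: [-0.7, 0.9, -0.9]
width: 0.68
grip_force: 0.0
[ 0.57460797 -0.34841417  0.22182959] 24.4
[(array([ 0.625, -0.276,  0.083]), 0.93, array([416., 170.])), (array([ 0.605, -0.446,  0.066]), 0.89, array([305., 322.])), (array([ 0.57 , -0.337,  0.087]), 0.69, array([319., 213.])), (array([ 0.662, -0.378,  0.047]), 0.64, array([388., 278.]))]
[[335. 214.]
 [298. 214.]
 [299. 248.]
 [334. 248.]]
```

View pics/w2.png

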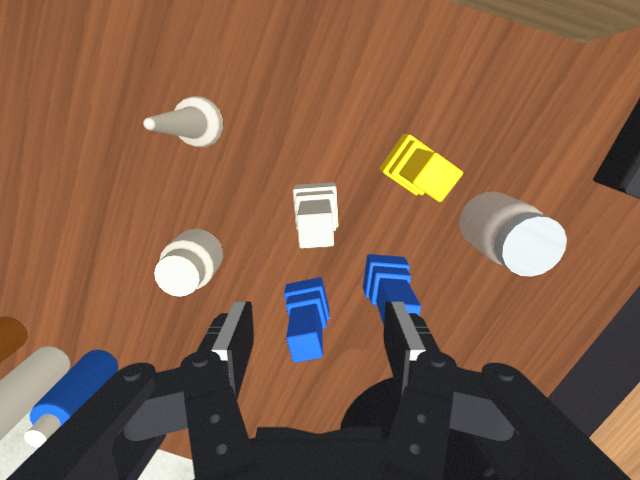

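Wrist view: the white casting's top face spans (298–334, 212–248), exactly where predicted (yaw within 3°). The fingers will pass between it and the blue pair (305,320)/(390,285). Descending and gripping.

```bash
python3 -m inch '{"angular":[[0,0,0],[0,0,0],[0,0,0],[0,0,0],[0,0,0]],"offset":[[-1,0,-35],[-1,0,-70],[-1,0,-105],[-1,0,-140],[-1,0,-162]],"hand":[58,58,58,58,58]}' 30 
python3 -m inch '{"angular":[[0,0,0],[0,0,0],[0,0,0],[0,0,0],[0,0,0]],"offset":[[0,0,0],[0,0,0],[0,0,0],[0,0,0],[0,0,0]],"hand":[45,36,26,20,20]}' 
python3 -m inch '{"angular":[[0,0,0],[0,0,0],[0,0,0],[0,0,0],[0,0,0]],"offset":[[0,0,0],[0,0,0],[0,0,10],[0,0,25],[0,0,45]],"hand":[20,20,20,20,20]}'
```

```text
time_s: 24.92
eef_pos: [0.5716, -0.3473, 0.0529]
tcp_rot: [[-0.413, 0.911, -0.003], [0.911, 0.413, 0.002], [0.003, -0.002, -1.0]]
ft_force: [-0.8, -0.3, -1.2]
width: 0.675
grip_force: 0.0
time_s: 25.33
eef_pos: [0.5739, -0.3489, 0.0596]
tcp_rot: [[-0.413, 0.911, 0.003], [0.911, 0.413, -0.002], [-0.003, 0.002, -1.0]]
ft_force: [0.3, -0.2, -2.3]
width: 0.325
grip_force: 33.1
time_s: 25.75
eef_pos: [0.5719, -0.3476, 0.1008]
tcp_rot: [[-0.413, 0.911, -0.003], [0.911, 0.413, 0.002], [0.003, -0.002, -1.0]]
ft_force: [0.1, 0.1, -2.2]
width: 0.324
grip_force: 33.0
```

Casting held (27.7 mm). Now lift, carry over the chest and lower to just above the floor.

```bash
python3 -m inch '{"angular":[[0,0,0],[0,0,0],[0,0,0],[0,0,-0.4],[0,0,-0.8]],"offset":[[0,0,35],[0,0,70],[0,10,100],[2,35,121],[6,70,121]],"hand":[20,20,20,20,20]}' >/dev/null
python3 -m inch '{"angular":[[0,0,-0.4],[0,0,-0.8],[0,0,-1.2],[0,0,-1.6],[0,0,-2]],"offset":[[4,35,0],[8,70,0],[12,105,0],[16,140,0],[20,172,0]],"hand":[20,20,20,20,20]}' 
python3 -m inch '{"angular":[[0,0,0],[0,0,0],[0,0,0],[0,0,0],[0,0,0]],"offset":[[0,20,0],[1,33,0],[1,39,0],[1,39,0],[1,39,0]],"hand":[20,20,20,20,20]}'
python3 - <<'E'
from h import *
s=arm.state();e=np.array(s['eef_pos']);d=e[:2]-[.630,-.032];print(e,'local',d@[.984,.179],d@[-.179,.984],np.degrees(np.arctan2(s['tcp_rot'][1][1],s['tcp_rot'][0][1])),s['time_s'])
E
```

```text
time_s: 26.58
eef_pos: [0.5986, -0.1041, 0.2237]
tcp_rot: [[-0.179, 0.984, 0.0], [0.984, 0.179, 0.0], [0.0, 0.001, -1.0]]
ft_force: [0.1, 0.0, -1.9]
width: 0.324
grip_force: 33.1
time_s: 27.0
eef_pos: [0.5998, -0.0681, 0.223]
tcp_rot: [[-0.18, 0.984, -0.0], [0.984, 0.18, -0.001], [-0.001, -0.0, -1.0]]
ft_force: [-0.1, -0.3, -2.0]
width: 0.322
grip_force: 33.1
[ 0.59978338 -0.06805637  0.22300951] local -0.03618724193255618 -0.03007069045281615 10.37748056707947 27.0
```

Down 150 mm, then the last few mm slowly.

```bash
python3 -m inch '{"angular":[[0,0,0],[0,0,0],[0,0,0],[0,0,0],[0,0,0]],"offset":[[1,0,-30],[1,0,-60],[1,0,-90],[1,0,-120],[1,0,-140]],"hand":[20,20,20,20,20]}'
python3 -m inch '{"angular":[[0,0,0],[0,0,0],[0,0,0],[0,0,0],[0,0,0]],"offset":[[0,0,-4],[0,0,-8],[0,0,-11],[0,0,-14],[0,0,-14]],"hand":[20,20,20,20,20]}'
```

```text
time_s: 27.42
eef_pos: [0.5993, -0.0689, 0.0791]
tcp_rot: [[-0.178, 0.984, -0.004], [0.984, 0.178, 0.0], [0.001, -0.004, -1.0]]
ft_force: [-0.9, 0.1, -2.1]
width: 0.324
grip_force: 33.0
time_s: 27.83
eef_pos: [0.6015, -0.0676, 0.0702]
tcp_rot: [[-0.18, 0.984, 0.002], [0.984, 0.18, -0.0], [-0.001, 0.002, -1.0]]
ft_force: [-0.2, 0.2, -1.8]
width: 0.323
grip_force: 33.0
```

```bash
python3 -m inch '{"angular":[[0,0,0],[0,0,0],[0,0,0],[0,0,0],[0,0,0]],"offset":[[0,0,-0.7],[0,0,-1.4],[0,0,-2],[0,0,-2.6],[0,0,-2.6]],"hand":[20,20,20,20,20]}'
python3 -m inch '{"angular":[[0,0,0],[0,0,0],[0,0,0],[0,0,0],[0,0,0]],"offset":[[0,0,0],[0,0,0],[0,0,0],[0,0,0],[0,0,0]],"hand":[29,32,35,38,38]}'
python3 -m inch '{"angular":[[0,0,0],[0,0,0],[0,0,0],[0,0,0],[0,0,0]],"offset":[[0,0,8],[0,0,25],[0,0,50],[0,0,85],[0,0,120]],"hand":[38,38,38,38,38]}'
python3 l.py s15.png
python3 - <<'E'
from h import *
cap('wrist','w3.png')
print([(np.round(r['point'],3),round(r['score'],2)) for r in arm.find_in('wrist','casting')[:2]])
E
```

```text
time_s: 28.25
eef_pos: [0.6012, -0.0671, 0.067]
tcp_rot: [[-0.181, 0.984, 0.001], [0.984, 0.181, -0.0], [-0.0, 0.001, -1.0]]
ft_force: [0.7, -0.3, -0.3]
width: 0.326
grip_force: 33.0
time_s: 28.67
eef_pos: [0.6028, -0.067, 0.0684]
tcp_rot: [[-0.181, 0.983, 0.006], [0.983, 0.181, -0.0], [-0.001, 0.006, -1.0]]
ft_force: [5.8, 0.1, 5.1]
width: 0.446
grip_force: 2.2
time_s: 29.08
eef_pos: [0.5996, -0.0671, 0.1865]
tcp_rot: [[-0.18, 0.984, -0.004], [0.984, 0.18, 0.0], [0.001, -0.004, -1.0]]
ft_force: [0.5, 0.7, -0.3]
width: 0.443
grip_force: 0.0
-49.7 -66.8 bend 17.099999999999994
[(array([ 0.634, -0.258,  0.041]), 0.77), (array([ 0.6  , -0.054,  0.09 ]), 0.74)]
```

Run:
```python
from h import *
a=cap('side','s16.png')[:,:,::-1]
w=cv2.imread('pics/w3.png')
cv2.imwrite('pics/crop5.png',np.hstack([cv2.resize(a[150:300,290:440],(400,400),interpolation=cv2.INTER_CUBIC),cv2.resize(w[0:480,80:560],(400,400))]))
```

```text
(no output)
```

View pics/crop5.png

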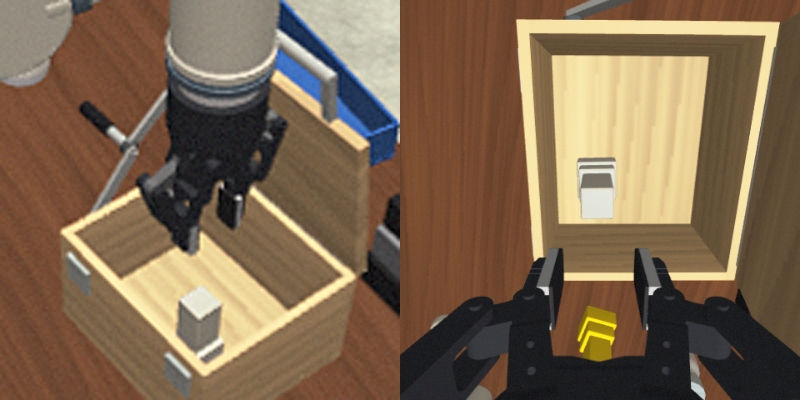

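Step 2 looks done: the casting stands upright on the chest floor, clear of the fingers (crop (200,320) left, (597,188) right), and the stay is still straight and locked with the knob at (95,120). Heading for the knob, with a high approach.

```bash
python3 -m inch '{"angular":[[0,0,0],[0,0,0],[0,0,0],[0,0,0],[0,0,0]],"offset":[[0,0,30],[-2,20,58],[-6,58,60],[-10,96,60],[-14,134,60]],"hand":[38,38,38,38,38]}' 40 >/dev/null
python3 -m inch '{"angular":[[0,0,0],[0,0,0],[0,0,0],[0,0,0],[0,0,0]],"offset":[[-4,35,0],[-7,67,0],[-7,67,0],[-7,67,0],[-7,67,0]],"hand":[38,38,38,38,38]}'
python3 l.py s17.png
python3 - <<'E'
from h import *
np.set_printoptions(precision=4,suppress=True)
s=arm.state();print(s['eef_pos'],s['time_s'])
w=cap('wrist','w4.png'); a=cv2.imread('pics/s17.png')
print(proj('wrist',[.603,.132,.149]),proj('side',[.603,.132,.149]))
for n in('wrist','side'):
    for q in arm.find_in(n,'stay_knob')[:2]: print(n,np.round(q['point'],3),round(q['score'],2),proj(n,q['point'])[0])
    for q in arm.regions_of(n,'stay_knob')[:2]:
        g=cv2.cvtColor(w,cv2.COLOR_RGB2GRAY) if n=='wrist' else cv2.cvtColor(a,cv2.COLOR_BGR2GRAY)
        m=q['region']&(g<55); ys,xs=np.nonzero(m); 
        if len(xs)>5: print(n,'dark',len(xs),xs.mean(),ys.mean(),xs.min(),xs.max(),ys.min(),ys.max())
cv2.imwrite('pics/crop6.png',np.hstack([cv2.resize(w[:,:,::-1],(480,360)),cv2.resize(a[150:250,290:376],(310,360),interpolation=cv2.INTER_CUBIC)]))
E
```

```text
time_s: 30.12
eef_pos: [0.5794, 0.1334, 0.2446]
tcp_rot: [[-0.181, 0.984, -0.003], [0.984, 0.181, -0.001], [-0.001, -0.003, -1.0]]
ft_force: [0.4, 0.0, -0.8]
width: 0.447
grip_force: 0.0
-53.4 -59.6 bend 6.200000000000003
[0.5796 0.1329 0.245 ] 30.1667
[[350.7055 248.5659]] [[327.6402 195.886 ]]
wrist [0.607 0.101 0.154] 0.95 [347.4853 290.9753]
wrist dark 755 352.44900662251655 247.24370860927152 344 364 218 307
side [0.605 0.09  0.156] 0.79 [336.3811 204.4119]
side dark 67 325.5820895522388 193.83582089552237 320 335 188 205
```

View pics/crop6.png

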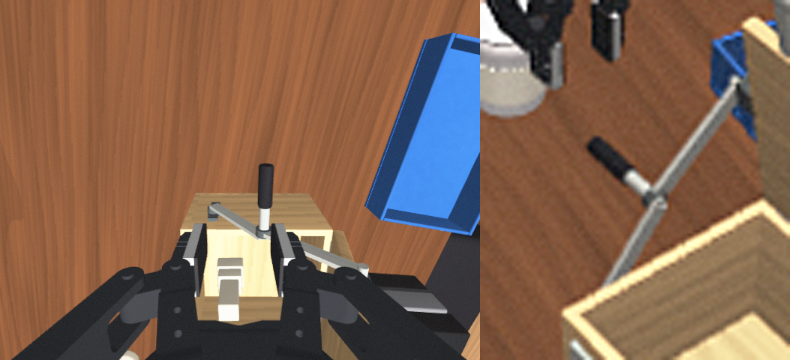

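Wrist view: the black barrel runs (353,219)–(353,276), within 3 px of prediction. The side view shows it at (326,194). Triangulating.

Run:
```python
from h import *
np.set_printoptions(precision=4,suppress=True)
p,e=tri('wrist',(353.3,247),'side',(325.8,194.0));print(p,e)
c=np.array([.630,-.032]);u=np.array([.984,.179]);v=np.array([-.179,.984])
d=p[:2]-c;print('local',d@u,d@v,p[2]); k=np.array([d@u,p[2]])
for zp in(.066,.07,.074,.077):print(zp,np.linalg.norm(k-[-.0525,zp]))
for th in(1.385,1.39,1.395):
  for off in(0,.006):
    pin=np.array([.0875-.1*np.cos(th)+off*np.sin(th),.115+.1*np.sin(th)+off*np.cos(th)])
    # foot such that D = 190*cos(.1)
    D=.19*np.cos(.1); zp=pin[1]-np.sqrt(D**2-(pin[0]+.0525)**2)
    P=np.array([-.0525,zp]);m=(pin+P)/2;t=(pin-P)/D;E=m+np.array([-t[1],t[0]])*.095*np.sin(.1);print(th,off,'zp',zp,'elbow',E)
for z in(.145,.150,.155): q=at_z('wrist',(353.3,247),z)[:2]-c; print(z,q@u,q@v)
```

```text
[0.6021 0.1357 0.1537] 0.004400122289379644
local 0.0025696630651514812 0.1699981093096199 0.15370024101962748
0.066 0.1035567480418831
0.07 0.10019180673514697
0.074 0.09687515785120569
0.077 0.09442242722244677
1.385 0 zp 0.06846399179476181 elbow [0.001 0.147]
1.385 0.006 zp 0.07473284382232964 elbow [0.0042 0.151 ]
1.39 0 zp 0.06896911875759837 elbow [0.0013 0.1473]
1.39 0.006 zp 0.07524966606149677 elbow [0.0045 0.1513]
1.395 0 zp 0.06947503787970374 elbow [0.0015 0.1476]
1.395 0.006 zp 0.07576755594946738 elbow [0.0047 0.1516]
0.145 0.005498819813264218 0.16582987753755787
0.15 0.004972285076646123 0.16762479664733868
0.155 0.004445750340027924 0.1694197157571195
```

```bash
python3 -m inch '{"angular":[[0,0,0],[0,0,0],[0,0,0],[0,0,0],[0,0,0]],"offset":[[24,5,0],[24,5,-15],[24,5,-40],[24,5,-65],[24,5,-75]],"hand":[38,38,38,38,38]}' 
python3 -m inch '{"angular":[[0,0,0],[0,0,0],[0,0,0],[0,0,0],[0,0,0]],"offset":[[0,0,-10],[0,0,-20],[0,0,-30],[0,0,-38],[0,0,-38]],"hand":[38,38,38,38,38]}' 40
python3 -m inch '{"angular":[[0,0,0],[0,0,0],[0,0,0],[0,0,0],[0,0,0]],"offset":[[0,0,0],[0,0,0],[0,0,0],[0,0,0],[0,0,0]],"hand":[30,22,14,10,8]}' 40
python3 l.py s18.png
```

```text
time_s: 30.83
eef_pos: [0.6028, 0.138, 0.167]
tcp_rot: [[-0.18, 0.984, -0.005], [0.984, 0.18, -0.001], [0.0, -0.005, -1.0]]
ft_force: [-0.7, -0.5, -1.6]
width: 0.445
grip_force: 0.0
time_s: 31.25
eef_pos: [0.6033, 0.1387, 0.1316]
tcp_rot: [[-0.181, 0.984, -0.002], [0.984, 0.181, -0.0], [0.0, -0.002, -1.0]]
ft_force: [-0.1, 0.9, -1.7]
width: 0.444
grip_force: 0.0
time_s: 31.67
eef_pos: [0.6041, 0.139, 0.1342]
tcp_rot: [[-0.181, 0.984, 0.001], [0.984, 0.181, 0.0], [0.0, 0.001, -1.0]]
ft_force: [-1.0, -0.7, 2.3]
width: 0.148
grip_force: 39.0
-54.1 -59.5 bend 5.399999999999999
```

Gripped well centred. Computing the arc.

Run:
```python
import numpy as np
from scipy.optimize import brentq
P=np.array([-.0525,.0752]);u=np.array([.984,.179])
a0=np.radians(53.1);prev=1.39
E=lambda a:P+.095*np.array([np.cos(a),np.sin(a)])
L=lambda t:np.array([.0875-.1*np.cos(t)+.006*np.sin(t),.115+.1*np.sin(t)+.006*np.cos(t)])
last=np.zeros(3)
for i in range(1,52):
    a=a0-np.radians(1.5*i); d=E(a)-E(a0); q=np.r_[u*d[0],d[1]]*1000
    g=lambda t:np.linalg.norm(L(t)-E(a))-.095
    ts=np.linspace(-.1,1.5,400);v=np.array([g(t) for t in ts]);r=[brentq(g,ts[k],ts[k+1]) for k in range(399) if v[k]*v[k+1]<0]
    th=min(r,key=lambda t:abs(t-prev)) if r else np.nan; prev=th if r else prev
    print(i,(q-last).round(1).tolist(),round(th,3))
    if i%5==0: last=q; print('--')
```

```text
1 [1.9, 0.4, -1.5] 1.395
2 [3.8, 0.7, -3.1] 1.399
3 [5.7, 1.0, -4.7] 1.401
4 [7.5, 1.4, -6.4] 1.402
5 [9.3, 1.7, -8.1] 1.401
--
6 [1.7, 0.3, -1.8] 1.398
7 [3.4, 0.6, -3.6] 1.393
8 [5.0, 0.9, -5.4] 1.386
9 [6.6, 1.2, -7.3] 1.377
10 [8.2, 1.5, -9.3] 1.366
--
11 [1.5, 0.3, -2.0] 1.352
12 [2.9, 0.5, -4.0] 1.335
13 [4.3, 0.8, -6.0] 1.315
14 [5.6, 1.0, -8.1] 1.293
15 [6.9, 1.3, -10.3] 1.268
--
16 [1.2, 0.2, -2.2] 1.239
17 [2.4, 0.4, -4.3] 1.208
18 [3.5, 0.6, -6.6] 1.173
19 [4.5, 0.8, -8.8] 1.136
20 [5.5, 1.0, -11.1] 1.096
--
21 [0.9, 0.2, -2.3] 1.053
22 [1.8, 0.3, -4.6] 1.009
23 [2.6, 0.5, -7.0] 0.962
24 [3.4, 0.6, -9.3] 0.914
25 [4.1, 0.7, -11.7] 0.865
--
26 [0.6, 0.1, -2.4] 0.816
27 [1.2, 0.2, -4.8] 0.766
28 [1.7, 0.3, -7.3] 0.717
29 [2.1, 0.4, -9.7] 0.669
30 [2.5, 0.5, -12.2] 0.621
--
31 [0.3, 0.1, -2.5] 0.575
32 [0.6, 0.1, -4.9] 0.531
33 [0.7, 0.1, -7.4] 0.488
34 [0.9, 0.2, -9.9] 0.447
35 [0.9, 0.2, -12.4] 0.408
--
36 [-0.0, -0.0, -2.5] 0.371
37 [-0.1, -0.0, -5.0] 0.335
38 [-0.2, -0.0, -7.5] 0.302
39 [-0.4, -0.1, -9.9] 0.27
40 [-0.7, -0.1, -12.4] 0.239
--
41 [-0.3, -0.1, -2.5] 0.211
42 [-0.7, -0.1, -4.9] 0.183
43 [-1.2, -0.2, -7.4] 0.157
44 [-1.7, -0.3, -9.8] 0.133
45 [-2.3, -0.4, -12.2] 0.109
--
46 [-0.6, -0.1, -2.4] 0.087
47 [-1.3, -0.2, -4.8] 0.066
48 [-2.1, -0.4, -7.1] 0.045
49 [-2.9, -0.5, -9.5] 0.026
50 [-3.8, -0.7, -11.8] 0.007
--
51 [-0.9, -0.2, -2.3] -0.011
```

```bash
python3 -m inch '{"angular":[[0,0,0],[0,0,0],[0,0,0],[0,0,0],[0,0,0]],"offset":[[1.9,0.4,-1.5],[3.8,0.7,-3.1],[5.7,1,-4.7],[7.5,1.4,-6.4],[9.3,1.7,-8.1]],"hand":[8,8,8,8,8]}'
python3 -m inch '{"angular":[[0,0,0],[0,0,0],[0,0,0],[0,0,0],[0,0,0]],"offset":[[1.7,0.3,-1.8],[3.4,0.6,-3.6],[5,0.9,-5.4],[6.6,1.2,-7.3],[8.2,1.5,-9.3]],"hand":[8,8,8,8,8]}'
python3 -m inch '{"angular":[[0,0,0],[0,0,0],[0,0,0],[0,0,0],[0,0,0]],"offset":[[1.5,0.3,-2],[2.9,0.5,-4],[4.3,0.8,-6],[5.6,1,-8.1],[6.9,1.3,-10.3]],"hand":[8,8,8,8,8]}'
python3 - <<'E'
from h import *
cap('side','s20.png');print([(np.round(r['point'],3),round(r['score'],2)) for r in arm.find_in('side','lid_handle')[:2]])
E
```

```text
time_s: 32.13
eef_pos: [0.6132, 0.1405, 0.1255]
tcp_rot: [[-0.181, 0.984, 0.0], [0.984, 0.181, -0.0], [-0.0, 0.0, -1.0]]
ft_force: [-1.9, -0.0, 2.6]
width: 0.147
grip_force: 40.0
time_s: 32.55
eef_pos: [0.6213, 0.142, 0.1155]
tcp_rot: [[-0.181, 0.984, -0.001], [0.984, 0.181, -0.0], [-0.0, -0.001, -1.0]]
ft_force: [-2.6, -1.0, 2.5]
width: 0.145
grip_force: 40.8
time_s: 32.97
eef_pos: [0.628, 0.1431, 0.1048]
tcp_rot: [[-0.18, 0.984, -0.001], [0.984, 0.18, -0.0], [-0.0, -0.001, -1.0]]
ft_force: [-2.7, -3.1, 2.6]
width: 0.147
grip_force: 41.4
[(array([ 0.682, -0.037,  0.234]), 0.9)]
```

Forces are under 4 N. Continuing.

```bash
python3 -m inch '{"angular":[[0,0,0],[0,0,0],[0,0,0],[0,0,0],[0,0,0]],"offset":[[1.2,0.2,-2.2],[2.4,0.4,-4.3],[3.5,0.6,-6.6],[4.5,0.8,-8.8],[5.5,1,-11.1]],"hand":[8,8,8,8,8]}'
python3 -m inch '{"angular":[[0,0,0],[0,0,0],[0,0,0],[0,0,0],[0,0,0]],"offset":[[0.9,0.2,-2.3],[1.8,0.3,-4.6],[2.6,0.5,-7],[3.4,0.6,-9.3],[4.1,0.7,-11.7]],"hand":[8,8,8,8,8]}'
python3 - <<'E'
from h import *
cap('side','s21.png');print([(np.round(r['point'],3),round(r['score'],2)) for r in arm.find_in('side','lid_handle')[:2]])
E
```

```text
time_s: 33.48
eef_pos: [0.6338, 0.1442, 0.0942]
tcp_rot: [[-0.181, 0.984, -0.0], [0.984, 0.181, -0.0], [-0.0, -0.0, -1.0]]
ft_force: [-4.7, -2.9, -3.0]
width: 0.151
grip_force: 39.8
time_s: 33.9
eef_pos: [0.638, 0.1451, 0.0821]
tcp_rot: [[-0.181, 0.984, -0.0], [0.984, 0.181, 0.0], [0.0, -0.0, -1.0]]
ft_force: [-1.0, -0.7, -5.1]
width: 0.149
grip_force: 39.2
[(array([ 0.626, -0.054,  0.233]), 0.87), (array([ 0.728, -0.302,  0.064]), 0.58)]
```

```bash
python3 -m inch '{"angular":[[0,0,0],[0,0,0],[0,0,0],[0,0,0],[0,0,0]],"offset":[[0.6,0.1,-2.4],[1.2,0.2,-4.8],[1.7,0.3,-7.3],[2.1,0.4,-9.7],[2.5,0.5,-12.2]],"hand":[8,8,8,8,8]}'
python3 -m inch '{"angular":[[0,0,0],[0,0,0],[0,0,0],[0,0,0],[0,0,0]],"offset":[[0.3,0.1,-2.5],[0.6,0.1,-4.9],[0.7,0.1,-7.4],[0.9,0.2,-9.9],[0.9,0.2,-12.4]],"hand":[8,8,8,8,8]}'
python3 -m inch '{"angular":[[0,0,0],[0,0,0],[0,0,0],[0,0,0],[0,0,0]],"offset":[[0,0,-2.5],[-0.1,0,-5],[-0.2,0,-7.5],[-0.4,-0.1,-9.9],[-0.7,-0.1,-12.4]],"hand":[8,8,8,8,8]}'
```

```text
time_s: 34.42
eef_pos: [0.6403, 0.1456, 0.0701]
tcp_rot: [[-0.181, 0.984, -0.0], [0.984, 0.181, 0.0], [0.0, -0.0, -1.0]]
ft_force: [-0.0, -1.0, -8.0]
width: 0.147
grip_force: 38.9
time_s: 34.83
eef_pos: [0.641, 0.1456, 0.0578]
tcp_rot: [[-0.181, 0.984, -0.001], [0.984, 0.181, -0.0], [-0.0, -0.001, -1.0]]
ft_force: [-1.5, -2.2, -3.1]
width: 0.143
grip_force: 39.0
time_s: 35.25
eef_pos: [0.64, 0.1453, 0.0456]
tcp_rot: [[-0.18, 0.984, -0.001], [0.984, 0.18, -0.001], [-0.0, -0.001, -1.0]]
ft_force: [-5.5, -3.6, -2.4]
width: 0.144
grip_force: 38.9
```

```bash
python3 -m inch '{"angular":[[0,0,0],[0,0,0],[0,0,0],[0,0,0],[0,0,0]],"offset":[[-0.3,-0.1,-2.5],[-0.7,-0.1,-4.9],[-1.2,-0.2,-7.4],[-1.7,-0.3,-9.8],[-2.3,-0.4,-12.2]],"hand":[8,8,8,8,8]}'
python3 -m inch '{"angular":[[0,0,0],[0,0,0],[0,0,0],[0,0,0],[0,0,0]],"offset":[[-0.6,-0.1,-2.4],[-1.3,-0.2,-4.8],[-2.1,-0.4,-7.1],[-2.1,-0.4,-7.1],[-2.1,-0.4,-7.1]],"hand":[8,8,8,8,8]}'
python3 - <<'E'
from h import *
for c in('side','scene'):
    a=cap(c,'e_'+c+'.png'); b=cv2.imread('pics/%s0.png'%c)[:,:,::-1]
    print(c,[(np.round(r['point'],3),round(r['score'],2)) for r in arm.find_in(c,'lid_handle')[:1]])
    P0=(slice(225,340),slice(268,340)) if c=='scene' else (slice(230,310),slice(298,428))
    g=[cv2.cvtColor(np.ascontiguousarray(x[P0]),cv2.COLOR_RGB2GRAY).astype(np.float32) for x in(b,a)]
    print(np.abs(g[0]-g[1]).mean(),cv2.phaseCorrelate(g[0],g[1]))
E
```

```text
time_s: 35.67
eef_pos: [0.6373, 0.1445, 0.0336]
tcp_rot: [[-0.18, 0.984, -0.002], [0.984, 0.18, -0.001], [-0.001, -0.002, -1.0]]
ft_force: [-8.2, -6.2, 2.1]
width: 0.143
grip_force: 39.3
time_s: 36.08
eef_pos: [0.6347, 0.1439, 0.0265]
tcp_rot: [[-0.18, 0.984, -0.003], [0.984, 0.18, -0.002], [-0.001, -0.004, -1.0]]
ft_force: [-9.0, -5.6, 0.7]
width: 0.147
grip_force: 39.0
side []
5.178558 ((0.45289059579850743, 0.018602421359851462), 1.014547204264888)
scene [(array([ 0.628, -0.03 ,  0.126]), 0.66)]
4.8407006 ((0.012784878107602538, -0.17800259528879536), 1.0298960109551747)
```

```bash
cat > cmp.py <<'E'
from h import *
s=arm.state();print(s['ft_force'],s['eef_pos'])
for c in('side','scene'):
    a=cap(c,'e_'+c+'.png'); b=cv2.imread('pics/%s0.png'%c)[:,:,::-1]
    P0=(slice(228,265),slice(270,318)) if c=='scene' else (slice(235,300),slice(298,345))
    g=[cv2.cvtColor(np.ascontiguousarray(x[P0]),cv2.COLOR_RGB2GRAY).astype(np.float32) for x in(b,a)]
    print(c,np.abs(g[0]-g[1]).mean(),cv2.phaseCorrelate(g[0],g[1]))
E
python3 cmp.py
python3 -m inch '{"angular":[[0,0,0],[0,0,0],[0,0,0],[0,0,0],[0,0,0]],"offset":[[-0.8,-0.2,-0.8],[-1.6,-0.3,-1.6],[-2.2,-0.4,-2.4],[-2.2,-0.4,-2.4],[-2.2,-0.4,-2.4]],"hand":[8,8,8,8,8]}' >/dev/null; python3 cmp.py
python3 -m inch '{"angular":[[0,0,0],[0,0,0],[0,0,0],[0,0,0],[0,0,0]],"offset":[[-0.4,-0.1,-0.8],[-0.8,-0.2,-1.6],[-1.1,-0.2,-2.3],[-1.1,-0.2,-2.3],[-1.1,-0.2,-2.3]],"hand":[8,8,8,8,8]}' >/dev/null; python3 cmp.py
```

```text
[-9.1626154  -5.41866117  1.28685996] [0.63474217 0.14392746 0.02650783]
side 5.429787 ((-0.01911888210010204, -0.0838390952916086), 1.0226792216438938)
scene 4.4842343 ((0.10623661765063375, -0.10534837750643788), 1.0299834926923117)
[-6.03332706 -4.70367246  4.18974229] [0.63427011 0.14401661 0.02592078]
side 4.7407527 ((-0.007910482096335159, 0.026960508072178868), 1.0077090259227488)
scene 4.3789415 ((0.015236421440196324, 0.03452420179619864), 0.9926753378162781)
[-4.92250728 -5.21231101  9.55833315] [0.63423102 0.14389329 0.02554432]
side 4.729624 ((0.07227483454927253, -0.014913234242328599), 1.0106434272947136)
scene 4.381757 ((0.05478400108479775, 0.029500236475946906), 0.9984320824344953)
```

The knob has stopped (reaction +9.6 N) and the pictures match the shut state, so the lid is on the rim. Relieving, opening and withdrawing.

```bash
python3 -m inch '{"angular":[[0,0,0],[0,0,0],[0,0,0],[0,0,0],[0,0,0]],"offset":[[-0.5,0,1],[-0.5,0,1.5],[-0.5,0,1.5],[-0.5,0,1.5],[-0.5,0,1.5]],"hand":[8,10,16,26,36]}' >/dev/null
python3 -m inch '{"angular":[[0,0,0],[0,0,0],[0,0,0],[0,0,0],[0,0,0]],"offset":[[0,0,0],[0,0,10],[0,0,35],[0,0,70],[0,0,105]],"hand":[38,38,38,38,38]}'
python3 -m inch '{"angular":[[0,0,0],[0,0,0],[0,0,0],[0,0,0],[0,0,0]],"offset":[[0,0,40],[-20,20,75],[-40,40,105],[-60,60,105],[-70,70,105]],"hand":[38,38,38,38,38]}'
python3 -m inch '{"angular":[[0,0,0],[0,0,0],[0,0,0],[0,0,0],[0,0,0]],"offset":[[0,0,0],[0,0,0],[0,0,0],[0,0,0],[0,0,0]],"hand":[38,38,38,38,38]}' >/dev/null
python3 cmp.py
python3 - <<'E'
from h import *
a=cv2.imread('pics/e_scene.png').astype(int);b=cv2.imread('pics/scene0.png').astype(int)
d=np.abs(a-b).max(2)>40
n,l,st,ce=cv2.connectedComponentsWithStats(d.astype(np.uint8))
print([(st[i,4],ce[i].round().tolist()) for i in range(1,n) if st[i,4]>12])
E
```

```text
time_s: 38.25
eef_pos: [0.6315, 0.1443, 0.1287]
tcp_rot: [[-0.181, 0.984, -0.002], [0.984, 0.181, -0.0], [0.0, -0.002, -1.0]]
ft_force: [0.9, 0.3, 1.3]
width: 0.448
grip_force: 0.0
time_s: 38.67
eef_pos: [0.5615, 0.2167, 0.2384]
tcp_rot: [[-0.183, 0.983, 0.007], [0.983, 0.182, 0.004], [0.002, 0.007, -1.0]]
ft_force: [0.1, -0.8, -1.1]
width: 0.448
grip_force: 0.0
[ 0.38971744 -0.40787912 -0.15481329] [0.56275342 0.21326552 0.23202651]
side 2.6579378 ((0.030451468676233162, 0.04793052749226945), 1.0160889539315745)
scene 0.7984234 ((0.06414160265244817, 0.023125309757705992), 0.996085970600446)
[(np.int32(17140), [311.0, 72.0]), (np.int32(53), [193.0, 112.0]), (np.int32(22), [200.0, 101.0]), (np.int32(36), [210.0, 106.0]), (np.int32(404), [201.0, 145.0]), (np.int32(114), [227.0, 134.0]), (np.int32(657), [227.0, 150.0]), (np.int32(443), [220.0, 336.0])]
```

The bar is within 0.1 px of its starting position, so the lid is shut. Apart from the arm, the only change in the scene is that the casting is gone from the table.

```bash
python3 -c "
from rig import arm
print(arm.close_job())"
```

```text
the job is handed in; nothing more can be done
None
```

The lid was raised and held by its locked stay alone, the white casting was set upright on the chest floor, and the lid was lowered fully shut under control. I handed the job in at about 39 s; no verdict came back, but before hand-in the scene camera showed the lid shut and no bystander moved.

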